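# Make up a busbar tap joint with one through screw

## Task

Make up the busbar joint on the mounting plate: lay the long bar (red sleeve) with its big hole over the bored middle post and its other end on the low end post, lay the tinned tap plate on it, big hole over hole, with its tongue square to the bars and pointing to the robot's side, and lay the short bar (black sleeve) on top, its other end on the tall end post, small holes centred on the end posts. Then pass the long black cap screw down through all three big holes into the middle post until its head sits flat on the short bar, let go, and leave everything else on the trolley where it is.

Things in the scene. Friction and masses are not known exactly. Their poses are not given: they have to be found in the camera images.
- fixture: galvanised mounting plate, fixed, 90 x 280 x 6 mm, with three dark red ribbed drum-shaped standoff posts in a row along its y axis, each 50 mm in diameter and 60 mm tall with a brass insert on top. Origin: on the axis of the middle post, at the trolley's surface; z up. Middle post at (0, 0), low end post at y = +115 mm, tall end post at y = -85 mm standing on a 20 mm steel riser. The plate reaches from y = -125 to +155 mm. Its -x side faces the robot (within about 20 degrees)
- post_mid (a point): centre of the middle post's top face, 66 mm above the surface: mouth of its 24 mm bore, which goes straight down to the plate (60 mm deep). A brass ring surrounds the bore
- post_low (a point): centre of the low end post's top face, 66 mm above the surface (only an 11 mm insert, no screw goes in it)
- post_tall (a point): centre of the tall end post's top face, 86 mm above the surface, 20 mm higher than the other two
- long_bar: long flat copper bar with a red sleeve round its middle, 160 x 50 x 10 mm, about 0.66 kg, lying flat on the trolley. Origin: centre of its underside, which is within 2 mm of its balance point; x along its length towards the end with the big hole, z up. Big hole 24 mm at x = +55 mm, small hole 13 mm at x = -60 mm (both on the centre line)
- long_bar_hole (a point): centre of the long bar's big hole at its top face
- long_bar_end (a point): centre of the long bar's small hole at its top face
- tap_plate: tinned (silvery) flat copper plate without a sleeve, 80 x 50 x 10 mm, about 0.32 kg, lying flat. Origin: centre of its underside; x along its length towards the end with the big hole, z up. Big hole 24 mm at x = +15 mm; the other end is the tongue, with a small 13 mm hole at x = -22 mm
- tap_plate_hole (a point): centre of the tap plate's big hole at its top face
- tap_plate_end (a point): centre of the small hole in the tap plate's tongue, at its top face
- short_bar: short flat copper bar with a black sleeve round its middle, 130 x 50 x 10 mm, about 0.53 kg, lying flat on the trolley. Origin: centre of its underside, which is within 2 mm of its balance point; x along its length towards the end with the big hole, z up. Big hole 24 mm at x = +40 mm, small hole 13 mm at x = -45 mm
- short_bar_hole (a point): centre of the short bar's big hole at its top face
- short_bar_end (a point): centre of the short bar's small hole at its top face
- screw: long black socket-head cap screw, about 0.3 kg, standing upright in the screw block, head up: round head 30 mm in diameter and 20 mm tall, shank 20 mm in diameter and 80 mm long, the last 10 mm tapering to a 12 mm nose. Origin: on its axis at the underside of the head; z from nose to head. Standing in the block its head's underside is 90 mm above the surface, 30 mm above the block's top
- rack: wooden screw block, fixed, 60 (x) x 110 (y) x 60 mm tall, with two upright bores 21.5 mm wide and 50 mm deep at y = +25 and -25 mm; it stands on either side of the mounting plate. Origin: centre of its underside. The long screw may stand in either bore, the spare screw in the other
- spare_screw: short bright zinc cap screw, same head (30 x 20 mm) and shank diameter but only 55 mm long, too short for this joint; standing in the other bore of the block. Origin at the underside of its head, 65 mm above the surface. Leave alone
- nut_bin: small red bin of nuts, fixed, 85 x 125 x 55 mm, on the side of the mounting plate where the block is not. Origin: centre of its underside
- spray_can: blue and yellow spray can with a white cap, 52 mm in diameter, 168 mm tall, standing upright. Origin: centre of its underside. Leave alone
- spare_post: spare dark red standoff post, 50 mm in diameter, 60 mm tall, standing loose on the trolley. Origin: centre of its underside. Leave alone
- wrench: steel spanner 200 mm long and 8 mm thick lying beyond the mounting plate. Origin: its middle, at the surface. Leave alone
- screwdriver: screwdriver with an orange handle, 200 mm long, 26 mm thick, lying at the robot's left. Origin: its middle, at the surface. Leave alone
- meter: yellow multimeter 150 x 75 x 40 mm lying at the far left. Origin: centre of its underside. Leave alone
Not all that is in view belongs to the job. Leave any blue look-alike of the long_bar alone. There is more than one size of the screw; the one meant has the size given above.

How it is judged:
By the outcome, as a careful person would: the job done as asked, in the order asked, and still so for the second after the job is handed in, with the robot touching nothing.
It also fails if it takes over 72 s, if anything falls off the work surface, if the arm or the gripper's body presses on something with over 40 N, if the wrist force passes 120 N, or if a joint passes its speed limit or range.

## Robot

A 6-joint arm with a two-finger parallel gripper is mounted at the origin on the work surface. World frame = base frame: x ahead of the robot, y to its left, z up, the work surface at z = 0. Lengths are in mm, angles in rad, forces in N, time in s.
With the tool pointing down it reaches from about 350 to 850 mm from the base axis. Payload 8.1 kg.
Tool frame: the origin (TCP) lies on the centre line of the jaws, within the pads' length; the fingertips stand 11 mm ahead of it and the grasp point (between the pads) lies 8 mm behind it; y points along the fingers, x is the direction in which the jaws open and shut, and the axes are right-handed (so a half turn about y gives the same grasp; the last joint's range is limited). The gripper opens to 93 mm and grips with 3 to 60 N. Pads are 15 mm wide; open, the fingers measure 128 mm over their backs; the gripper's body (75 mm by 188 mm) begins 65 mm behind the grasp point.
Start: joints at [-1.367, 0.13, 1.488, -0, 1.523, -0.085], TCP at [170.901, -575.15, 229.635] pointing down, gripper open.
Joint ranges: [-2.96, 2.96], [-0.89, 2.26], [0.02, 2.5], [-1.34, 4.48], [0, 2.73], [-2.66, 2.66]. Speed limits (rad/s): [2.39, 2.39, 2.79, 3.14, 3.14, 3.14].

## Interface

Orientations are given as a 3x3 rotation matrix whose columns are the frame's x, y, z axes.
In Python, from cell import robot, capture, silhouettes, landmark_of gives the robot as it stands. Calls block until the motion is done:
- robot.reach(position, orientation): joint-space move of the TCP to a pose.
- robot.move_straight(position, speed=150, attitude=None, max_force=None): straight line of the TCP; attitude=None keeps the orientation; speed is the mean speed in mm/s. With max_force (N) it stops when the force on the tool has changed by that much, and returns True; else False.
- robot.move_j(angles): joint-space move.
- robot.open_jaws() and robot.gripper_close(strength=None): open the fingers fully, or close them until they stop; strength is the grip in N (None keeps the last).
- robot.sleep(seconds).
- robot.solve_ik(position, orientation): joint angles nearest the present ones, or None.
- capture(name): name is "side" or "top" or "wrist"; returns a dict with "image" (420x560x3 uint8, red, green, blue), "fx", "fy", "cx", "cy" (pixels), "eye" and "orientation" of the camera in the world. Camera axes: x right, y down, z forward; pixel columns grow to the right and rows downward; lengths in mm; the calibration is good to about 2 mm. The wrist camera is an equidistant fisheye: a pixel r from the principal point sees the ray r / f radians off the axis. A picture is of the moment at which its call begins. There is no depth.
A pose or a line that the arm cannot do raises robot.MotionError and nothing moves.
- robot.hand_in(): hands the job in, once; it reports no verdict.
Trained networks look in a picture, given as the dict that the camera call returned (one of the last four; its "shot" number tells which), for a name from the list of things; names that differ only in an ending like _2 or _b are one class to them, and where a whole thing is asked for, a point or a joint stands for the part that bears it (a point fixed in the world has none). Each returns a list of dicts, best first, with "conf" (0 to 1); they miss things now and then, are a little off and sometimes report something else, mostly with a low value. They report only what shows in the picture. A call takes as long as a camera call. They do not tell look-alikes from the thing itself.
- silhouettes(picture, name): "mask" (420x560 bool, what is visible of it).
- landmark_of(picture, name): "position" ([x, y, z] in mm, in world coordinates, good to about 4 mm: a listed point, or the origin of a listed thing).
Readings, each from a call of its own:
- robot.read_time(): time.
- robot.read_joint_positions(): joint angles.
- robot.read_dq(): joint speeds.
- robot.read_joint_torque(): joint torques, N m.
- robot.read_position(): TCP position.
- robot.read_tool_rot(): TCP orientation.
- robot.read_contact_force(): force on the tool from outside, world axes, zero at the start.
- robot.read_ft_torque(): the same for the moment, N m.
- robot.read_opening(): finger opening in mm.
Only numpy, scipy, OpenCV 4.12 (cv2) and the standard library are available. Lean on these libraries where they do the work, as an engineer would, in place of code of your own. Each camera call takes 0.05 s, during which the arm holds its last target.

## Working session

There is one attempt and no reset: what is moved stays moved. The work goes in short steps, each a Python script; the robot and the scene stay as the last script left them, time stands still between calls to the robot, and variables do not carry over. Pictures are saved under pics/ and viewed, and the job is handed in when it is done.

```bash
ls -la; mkdir -p pics; python3 - <<'E'
from cell import robot, capture
import cv2
for n in ("side","top","wrist"):
    p=capture(n); cv2.imwrite(f"pics/a_{n}.png",p["image"][:,:,::-1])
    print(n,p["fx"],p["cx"],p["cy"],p["eye"],p["orientation"],p["shot"])
print(robot.read_time(),robot.read_tool_rot(),robot.read_opening())
E
```

```text
total 12
drwxr-xr-x  3 agent agent 4096 Dec  6 05:06 .
drwxr-xr-x 23 root  root  4096 Dec  6 05:06 ..
drwxr-xr-x  2 agent agent 4096 Dec  6 05:06 pics
side 449.50578392127414 278.88564764859433 201.027161934247 [ 301.00526346 -872.74794959  764.8950287 ] [[ 0.96607866 -0.16486252  0.19877717]
 [-0.25738804 -0.55191778  0.7931823 ]
 [-0.02105738 -0.81743937 -0.57562963]] 1
top 494.29446994767665 290.0920372096175 215.36803272058933 [ 205.04400325   55.76529874 1718.69871376] [[ 0.03007235 -0.9768395   0.21184956]
 [-0.99954648 -0.02905465  0.0079159 ]
 [-0.00157735 -0.21199154 -0.97727023]] 2
wrist 325.19226210127806 283.50553809934206 209.11684354837928 [ 246.60343128 -552.24587375  384.88987635] [[ 0.2855     -0.92011407 -0.26810417]
 [-0.95837788 -0.27446799 -0.0786076 ]
 [-0.00125806  0.27938757 -0.96017759]] 3
0.15 [[ 2.84813529e-01 -3.05825433e-04  9.58582892e-01]
 [-9.58581952e-01  1.34512975e-03  2.84813679e-01]
 [-1.37652163e-03 -9.99999049e-01  8.99524109e-05]] 93.53057079656311
```

View pics/a_side.png

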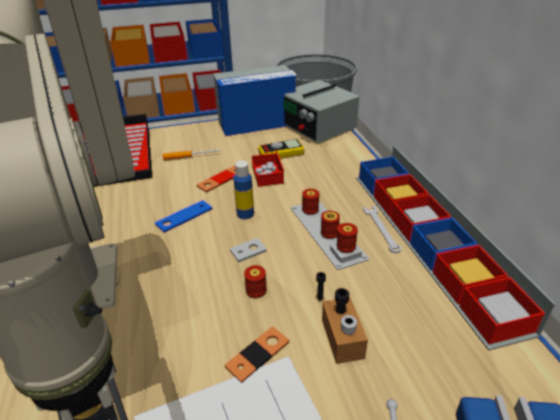

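View pics/a_top.png

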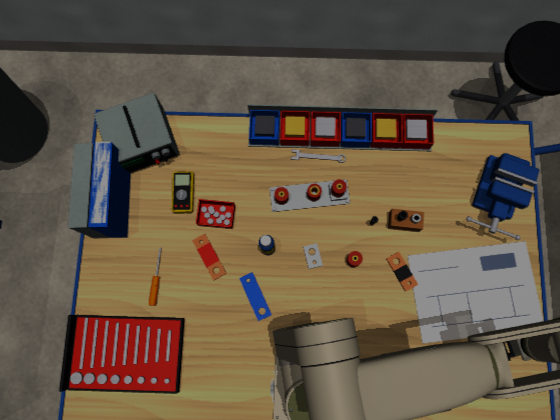

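View pics/a_wrist.png

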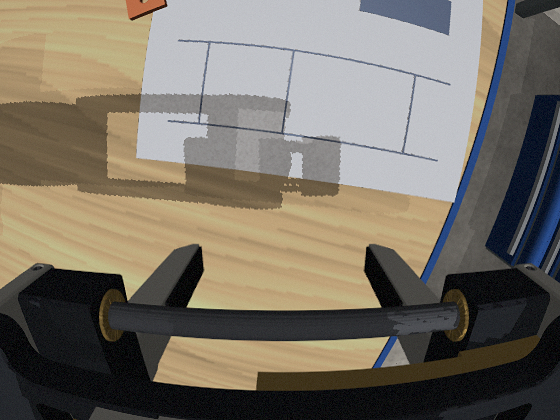

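The side view shows the long screw's black head in the block at (342,298), with the bright spare at (348,325). A separate small black screw stands on the table at (320,285). The red-sleeve bar is at (215,180) and the blue look-alike at (184,215). The short bar is at (258,353), the tap plate at (248,250) and the posts at (311,200), (330,222) and (347,237).

```bash
cat > h.py <<'E'
import numpy as np, cv2
from cell import robot, capture, silhouettes, landmark_of
def ray(p,u,v,fish=False):
    x=(u-p["cx"])/p["fx"]; y=(v-p["cy"])/p["fy"]
    if fish:
        r=np.hypot(x,y); s=np.sin(r)/r if r>1e-9 else 1
        d=np.array([x*s,y*s,np.cos(r)])
    else: d=np.array([x,y,1.0])
    d=p["orientation"]@d
    return np.array(p["eye"]),d/np.linalg.norm(d)
def atz(p,u,v,z,fish=False):
    e,d=ray(p,u,v,fish); return e+d*(z-e[2])/d[2]
def proj(p,X,fish=False):
    c=np.asarray(p["orientation"]).T@(np.asarray(X,float)-p["eye"])
    if fish:
        t=np.arctan2(np.hypot(c[0],c[1]),c[2]); r=np.hypot(c[0],c[1])+1e-12
        return np.array([p["cx"]+p["fx"]*t*c[0]/r,p["cy"]+p["fy"]*t*c[1]/r])
    return np.array([p["cx"]+p["fx"]*c[0]/c[2],p["cy"]+p["fy"]*c[1]/c[2]])
def tri(rays):
    A=np.zeros((3,3));b=np.zeros(3)
    for e,d in rays:
        M=np.eye(3)-np.outer(d,d);A+=M;b+=M@e
    return np.linalg.solve(A,b)
def Rdown(a):
    """jaws open along world angle a; fingers down (y=-z)"""
    x=np.array([np.cos(a),np.sin(a),0]);y=np.array([0,0,-1.]);return np.column_stack([x,y,np.cross(x,y)])
def save(p,name,crop=None,s=1):
    im=p["image"][:,:,::-1]
    if crop: im=im[crop[1]:crop[3],crop[0]:crop[2]]
    cv2.imwrite("pics/"+name,cv2.resize(im,None,fx=s,fy=s,interpolation=cv2.INTER_CUBIC))
E
python3 - <<'E'
from h import *
T=capture("top");S=capture("side")
np.set_printoptions(precision=1,suppress=True)
for n in "fixture post_mid post_low post_tall long_bar long_bar_hole long_bar_end tap_plate tap_plate_hole tap_plate_end short_bar short_bar_hole short_bar_end screw rack spare_screw nut_bin spray_can spare_post wrench screwdriver meter".split():
    print(n,end=": ")
    for q,P in (("T",T),("S",S)):
        for d in landmark_of(P,n)[:3]: print(q,np.array(d["position"]),proj(P,d["position"]).round(),round(d["conf"],2),end=" | ")
    print()
save(S,"b_rack.png",(280,250,400,370),4)
save(S,"b_fix.png",(150,120,420,270),3)
print(robot.read_time())
E
```

```text
fixture: T [654.4 -10.6  -2. ] [313. 195.] 0.78 | T [566.7 333.1   0.2] [216. 216.] 0.71 | T [ 564.2 -327.9    2.7] [402. 222.] 0.68 | S [653.3  -8.9   3.3] [329. 234.] 0.94 | S [ 349.5 -341.2   10.9] [240. 365.] 0.41 | 
post_mid: T [652.2 -10.1  68.2] [314. 191.] 0.7 | S [657.3  -6.2  68.3] [332. 214.] 0.84 | S [670.2 -94.4  89.9] [350. 227.] 0.4 | S [ 422.9 -150.6    1.4] [256. 290.] 0.15 | 
post_low: T [636.8 106.4  65.7] [280. 194.] 0.66 | S [655.6  -8.7   1.9] [330. 234.] 0.7 | S [637.8 107.5  69. ] [311. 191.] 0.62 | S [567.1 333.9   4.2] [267. 174.] 0.34 | 
post_tall: T [664.3 -90.6  82.3] [338. 187.] 0.58 | S [671.5 -93.2  91.3] [350. 226.] 0.72 | S [ 348.4 -344.9   10.5] [240. 367.] 0.57 | S [ 564.9 -353.6   63.6] [349. 327.] 0.22 | 
long_bar: T [421.5 349.3  -4.1] [209. 257.] 0.95 | T [290.7 186.    2.2] [254. 296.] 0.93 | S [422.2 351.6  -2.2] [222. 180.] 0.8 | 
long_bar_hole: T [244.  155.9  14.6] [262. 310.] 0.96 | T [375.6 326.7  13.4] [214. 270.] 0.66 | S [374.3 316.8  10. ] [208. 184.] 0.86 | S [238.9 163.    9.9] [167. 221.] 0.73 | 
long_bar_end: T [471.8 383.7  10.8
[... 1948 characters left out ...]
 -1.9] [267. 248.] 0.56 | S [458.6 149.2   2. ] [246. 213.] 0.63 | 
spare_post: T [ 422.2 -146.8   -1.1] [351. 261.] 0.46 | T [ 428.  -300.2    3.4] [395. 260.] 0.22 | S [ 423.  -149.3    2.1] [256. 290.] 0.63 | S [ 568.  -352.1   63.4] [351. 326.] 0.41 | 
wrench: T [798.7 -19.3  -4.1] [316. 157.] 0.71 | S [422.  352.    0.3] [222. 179.] 0.73 | S [797.5 -21.1   3.5] [381. 227.] 0.55 | 
screwdriver: T [350.5 527.1  -1.8] [156. 276.] 0.64 | T [452.4  -9.8   9.9] [312. 251.] 0.4 | S [350.3 531.3  -0.4] [193. 156.] 0.65 | 
meter: T [645.5 458.4   3.9] [182. 193.] 0.72 | S [434.2 -10.1  -0.5] [249. 251.] 0.75 | S [370.5 322.5   7.5] [207. 184.] 0.69 | S [648.6 454.1   4.1] [282. 153.] 0.6 | 
2.45
```

View pics/b_rack.png

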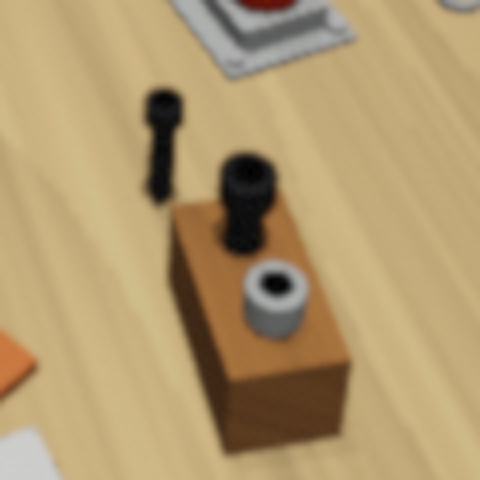

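View pics/b_fix.png

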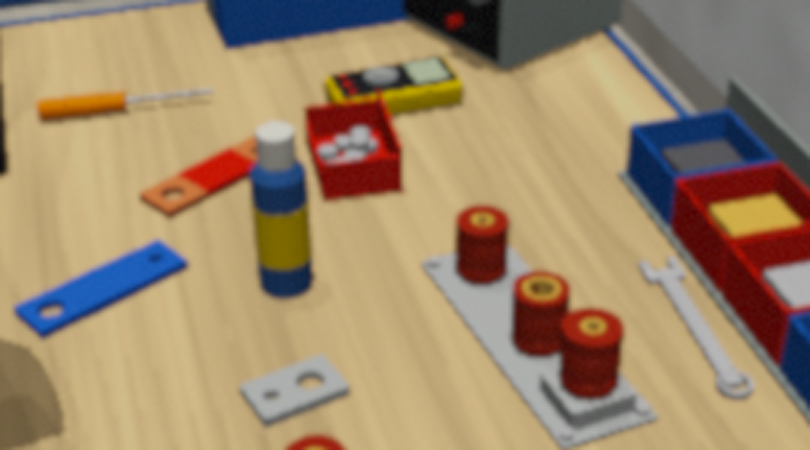

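Candidates for the long bar are the red-sleeved copper bar at side (222,180) and the blue look-alike at (184,215); I take the red. For the screw there are the black head in the block at (342,298), the thin black screw standing free at (320,285) and the zinc spare at (348,325). I take the black one in the block, and the crop confirms that choice. Next I go over the long bar.

```bash
python3 - <<'E'
from h import *
np.set_printoptions(precision=1,suppress=True)
a=np.radians(30.5)  # tool z heading -> small end
R=Rdown(a+np.pi/2); 
if R[:,2]@[np.cos(a),np.sin(a),0]<0: R=Rdown(a-np.pi/2)
print(R)
for z in (300,150): print(robot.solve_ik([422,350,z],R))
robot.reach([422,350,300],R); print(robot.read_time())
W=capture("wrist"); save(W,"c_w300.png")
robot.move_straight([422,350,150],speed=200); print(robot.read_time())
W=capture("wrist"); save(W,"c_w150.png")
for n in ("long_bar","long_bar_hole","long_bar_end"):
    print(n,[(np.array(d["position"]),proj(W,d["position"],1),round(d["conf"],2)) for d in landmark_of(W,n)[:2]])
m=silhouettes(W,"long_bar")
import pickle
pickle.dump((W,m),open("lb.pkl","wb"))
print([ (x["conf"],x["mask"].sum()) for x in m])
E
```

```text
[[ 0.5  0.   0.9]
 [-0.9  0.   0.5]
 [ 0.  -1.   0. ]]
[ 0.6 -0.   1.5  0.   1.6  1.6]
[0.6 0.  1.7 0.  1.4 1.6]
5.8
6.75
long_bar [(array([288.5, 183.3,   4.8]), array([344.5, 358.1]), 0.72), (array([419.9, 351.2,   1.9]), array([281. , 201.6]), 0.71)]
long_bar_hole [(array([374.3, 320. ,   7.5]), array([284.8, 255.9]), 0.89)]
long_bar_end [(array([346.4, 215.9,  12. ]), array([352.4, 318.9]), 0.85), (array([472.2, 384. ,  14.4]), array([279. , 138.8]), 0.82)]
[(0.86, np.int64(1658)), (0.61, np.int64(8164))]
```

View pics/c_w150.png

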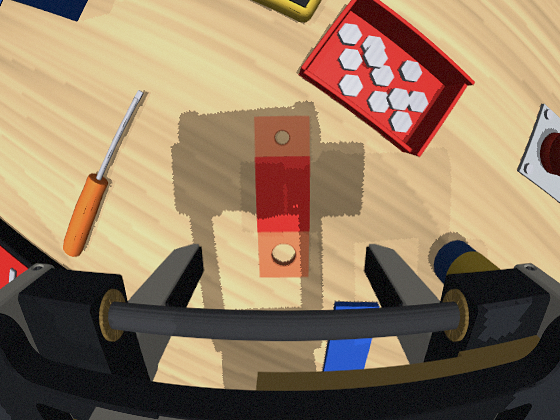

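The bar lies under the gripper, with its small hole at (282,138) and big hole at (284,254). The blue bar is at (350,335). I refine the pose from the mask.

```bash
cat >> h.py <<'E'
def rect(W,mask,z,fish=True):
    """minAreaRect of the mask outline projected on plane z"""
    m=mask.astype(np.uint8)
    c,_=cv2.findContours(m,cv2.RETR_EXTERNAL,cv2.CHAIN_APPROX_NONE); c=max(c,key=cv2.contourArea)[:,0]
    P=np.array([atz(W,u,v,z,fish)[:2] for u,v in c]).astype(np.float32)
    return cv2.minAreaRect(P),P
E
python3 - <<'E'
from h import *
import pickle
W,m=pickle.load(open("lb.pkl","rb"))
r,P=rect(W,m[1]["mask"],10); print(r)
for uv in ((282,138),(284,254)): print(atz(W,*uv,10,True))
h=atz(W,284,254,10,True)-atz(W,282,138,10,True); print(np.linalg.norm(h),np.degrees(np.arctan2(h[1],h[0])))
save(W,"c_crop.png",(230,95,340,295),3)
E
```

```text
((422.2425537109375, 351.1541748046875), (162.46559143066406, 51.57445526123047), 30.9609432220459)
[473.93785017 381.87645334  10.        ]
[376.64569439 322.31779469  10.        ]
114.07452562497546 -148.52657352485136
```

View pics/c_crop.png

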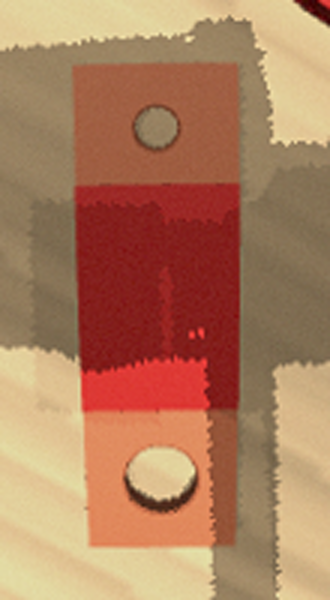

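```bash
cat >> h.py <<'E'
def Rz(deg):
    """fingers down, tool z (camera side) at world heading deg"""
    a=np.radians(deg); z=np.array([np.cos(a),np.sin(a),0]); y=np.array([0,0,-1.]); return np.column_stack([np.cross(y,z),y,z])
E
python3 - <<'E'
from h import *
import pickle
np.set_printoptions(precision=1,suppress=True)
R=Rz(31.2)
print(robot.move_straight([422.7,351,40],speed=200,attitude=R))
print(robot.move_straight([422.7,351,13.5],speed=60,max_force=8), robot.read_position())
robot.gripper_close(45); print("open",robot.read_opening(),robot.read_time(),robot.read_contact_force())
robot.move_straight([422.7,351,230],speed=250)
print("open",robot.read_opening(),robot.read_time(),robot.read_contact_force())
u=np.array([-.155,.988]);f=np.array([.988,.155])
mid=np.array([655,-8.]); c=mid+55*u
V=[]
for i,(lat,al) in enumerate(((-120,-10),(-80,-30))):
    q=c+lat*f+al*u
    (robot.reach if i==0 else lambda p,R:robot.move_straight(p,speed=200))([*q,220],Rz(98.9))
    W=capture("wrist"); V.append(W); save(W,f"d_{i}.png")
    for n in ("post_mid","post_low","post_tall"):
        print(n,[(np.array(d["position"]),proj(W,d["position"],1),round(d["conf"],2)) for d in landmark_of(W,n)[:2]])
pickle.dump(V,open("fix.pkl","wb"))
print(robot.read_time(),robot.read_opening(),robot.read_joint_positions())
E
```

```text
False
False [422.5 350.8  13.1]
open 48.94217285820946 9.0583 [0.3 0.4 0.4]
open 49.53250500635162 10.075 [-1.1 -0.1 -7. ]
post_mid [(array([650.2,  -7.4,  65.6]), array([391.2, 238.2]), 0.77), (array([537.9, -36.7, 213.8]), array([281.4, 341.6]), 0.3)]
post_low [(array([637.5, 110.5,  62.6]), array([404.1, 125.1]), 0.73)]
post_tall []
post_mid [(array([652.5,  -8.1,  64.3]), array([357.6, 220.5]), 0.96)]
post_low [(array([640. , 107.6,  62.8]), array([367.9, 105.4]), 0.78), (array([460.6, 149. ,  -2.9]), array([207. ,  50.4]), 0.52)]
post_tall [(array([456.6, 149.9,  -2.1]), array([203.7,  49.3]), 0.66)]
12.4667 49.38894657157863 [-0.1  0.1  1.6  0.   1.5 -0.2]
```

```bash
cd pics; python3 -c "
import cv2,numpy as np
a=cv2.imread('d_0.png');b=cv2.imread('d_1.png');cv2.imwrite('d_both.png',cv2.resize(np.vstack([a[:300],b[:300]]),(560,600)))"
```

```text
(no output)
```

View pics/d_both.png

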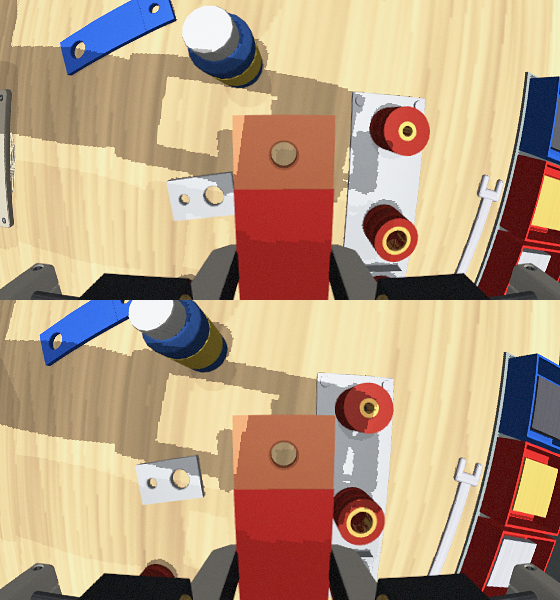

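Both views show the held bar's small hole at (284,153). The low post's insert is at (407,131) and then (369,107); the mid bore is at (397,241) and then (361,222). I fit the brass rings next.

```bash
cat >> h.py <<'E'
def brass(W,uv,rad=22):
    """centre of brass ring's outer ellipse near uv"""
    im=W["image"].astype(int);r,g,b=im[...,0],im[...,1],im[...,2]
    m=((g-b>35)&(r-b>60)&(g*1.0>0.6*r)&(g>110)).astype(np.uint8)
    mm=np.zeros_like(m);cv2.circle(mm,tuple(int(round(x)) for x in uv),rad,1,-1);m&=mm
    c,_=cv2.findContours(m,cv2.RETR_EXTERNAL,cv2.CHAIN_APPROX_NONE)
    c=max(c,key=lambda q:cv2.minEnclosingCircle(q)[1]); e=cv2.fitEllipse(cv2.convexHull(c))
    return e
E
python3 - <<'E'
from h import *
import pickle
np.set_printoptions(precision=2,suppress=True)
V=pickle.load(open("fix.pkl","rb"))
for nm,px in (("low",((407,131),(369,107))),("mid",((397,241),(361,222)))):
    es=[brass(W,p) for W,p in zip(V,px)]; print(nm,es)
    print("tri",tri([ray(W,*e[0],True) for W,e in zip(V,es)]),[atz(W,*e[0],66,True) for W,e in zip(V,es)])
for W in V: # held hole in image
    im=W["image"][130:175,260:310]; print(W["eye"])
    print(atz(W,284,153,220-3.1,True))
save(V[1],"d_crop.png",(220,60,420,290),3)
E
```

```text
low [((406.98333740234375, 130.83778381347656), (17.79976463317871, 19.538415908813477), 178.27809143066406), ((368.6907653808594, 107.54801177978516), (18.864025115966797, 19.857746124267578), 143.3072509765625)]
tri [640.27 105.38  66.41] [array([640.42, 105.36,  66.  ]), array([640.39, 105.45,  66.  ])]
mid [((396.1261291503906, 240.19537353515625), (26.05643081665039, 30.136568069458008), 44.861576080322266), ((361.15234375, 222.0033721923828), (28.932146072387695, 31.28955841064453), 49.21572494506836)]
tri [655.74  -8.3   67.3 ] [array([656.31,  -8.76,  66.  ]), array([656.14,  -8.65,  66.  ])]
[518.65  95.61 375.68]
[521.42  78.26 216.9 ]
[561.8   81.63 375.89]
[564.6   64.22 216.9 ]
```

View pics/d_crop.png

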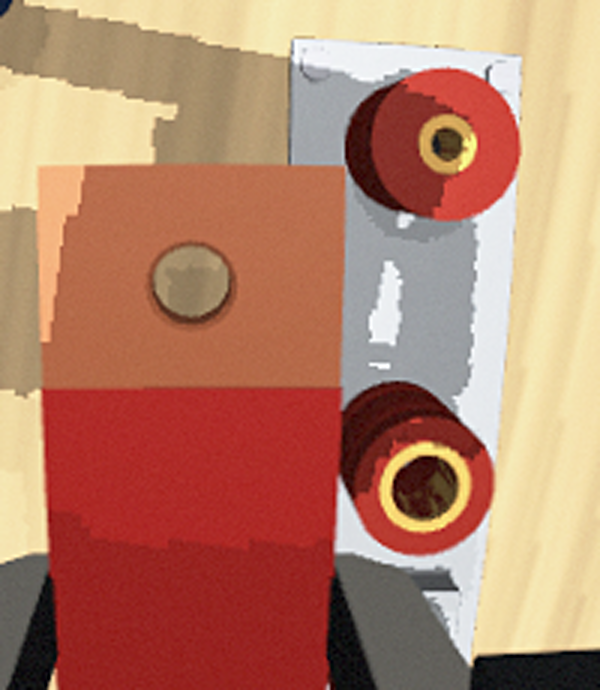

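```bash
python3 - <<'E'
from h import *
np.set_printoptions(precision=3,suppress=True)
print(robot.read_position(),robot.read_dq());R=robot.read_tool_rot();print(R)
W=capture("wrist");print(W["eye"],R.T@(W["eye"]-robot.read_position()), R.T@W["orientation"])
E
```

```text
[571.569   4.652 219.939] [-0.001 -0.005  0.    -0.002 -0.    -0.001]
[[ 0.988 -0.    -0.155]
 [ 0.155  0.     0.988]
 [-0.    -1.     0.   ]]
[560.891  81.923 376.119] [   1.32  -156.068   78.075] [[ 1.     0.001 -0.   ]
 [ 0.    -0.279  0.96 ]
 [ 0.001 -0.96  -0.279]]
```

```bash
python3 - <<'E'
from h import *
np.set_printoptions(precision=2,suppress=True)
T=np.array([646.2,46.0])
robot.move_straight([*T,130],speed=200,attitude=Rz(97.9))
e=robot.read_position()[:2]-T; print(e)
robot.move_straight([*(T-e),92],speed=100)
print(robot.read_position(),robot.read_time())
W=capture("wrist");save(W,"e_w.png"); save(W,"e_crop.png",(200,20,370,220),3)
S=capture("side");save(S,"e_s.png",(260,150,420,300),4)
E
```

```text
[-0.03 -0.19]
[645.88  46.05  91.81] 13.8167
```

View pics/e_crop.png

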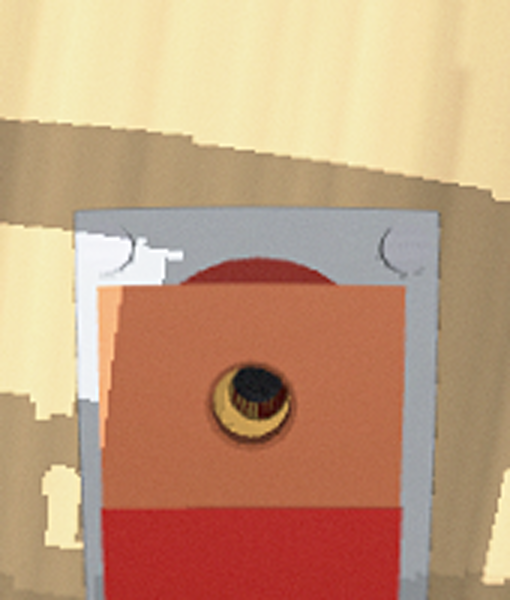

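View pics/e_s.png

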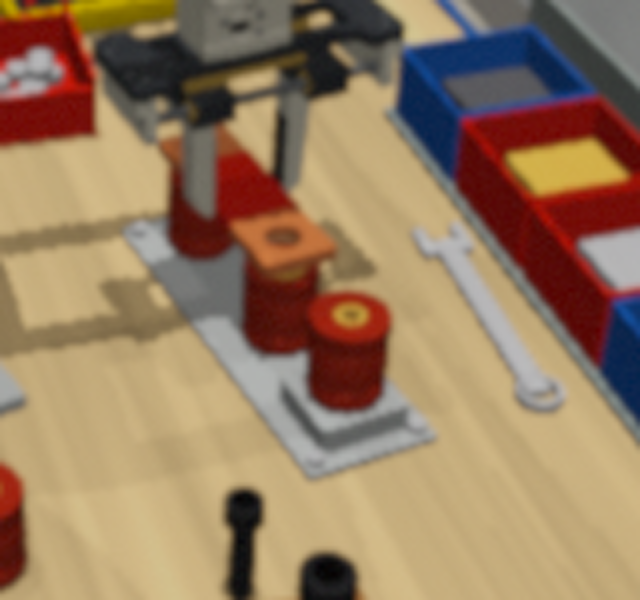

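```bash
python3 - <<'E'
from h import *
np.set_printoptions(precision=2,suppress=True)
W=capture("wrist")
b=91.81-13.1
save(W,"e_crop2.png",(250,120,320,190),8)
u=np.array([np.cos(np.radians(97.9)),np.sin(np.radians(97.9))]);f=np.array([u[1],-u[0]])
h=atz(W,200+252/3,20+403/3,b+10,1)[:2]; m=atz(W,200+261/3,20+393/3,66,1)[:2]
print((m-h)@f,(m-h)@u, h-robot.read_position()[:2])
E
```

```text
1.7490549326965235 -0.7213776186865175 [-6.76 59.16]
```

View pics/e_crop2.png

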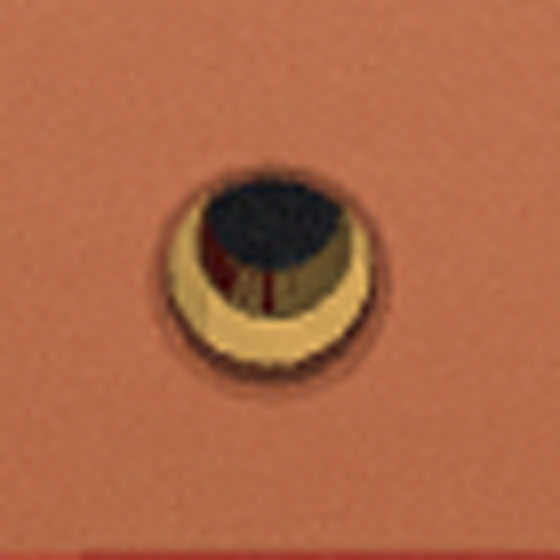

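```bash
python3 - <<'E'
from h import *
np.set_printoptions(precision=2,suppress=True)
W=capture("wrist")
b=91.81-13.1
u=np.array([np.cos(np.radians(97.9)),np.sin(np.radians(97.9))]);f=np.array([u[1],-u[0]])
h=atz(W,250+269/8,120+275/8,b+10,1)[:2]; m=atz(W,250+275/8,120+241/8,66,1)[:2]
d=m-h; print(d@f,d@u)
# apply half-trusted correction and lower
p=robot.read_position(); T=np.array([646.2,46.0])
T2=T+ (d@f)*f*0.8+ (d@u)*u*0.8; print(T2)
e=p[:2]-(T+[0.03,0.19])
hit=robot.move_straight([*(T2-e),77.5],speed=40,max_force=5); print(hit,robot.read_position(),robot.read_contact_force(),robot.read_time())
W=capture("wrist"); save(W,"e_crop3.png",(250,120,320,190),8)
S=capture("side");save(S,"e_s2.png",(270,150,390,270),5)
E
```

```text
0.46215158659120825 -0.20324223774354788
[646.59  45.89]
True [646.38  45.98  78.65] [ 1.18 -0.46  3.47] 14.3917
```

View pics/e_crop3.png

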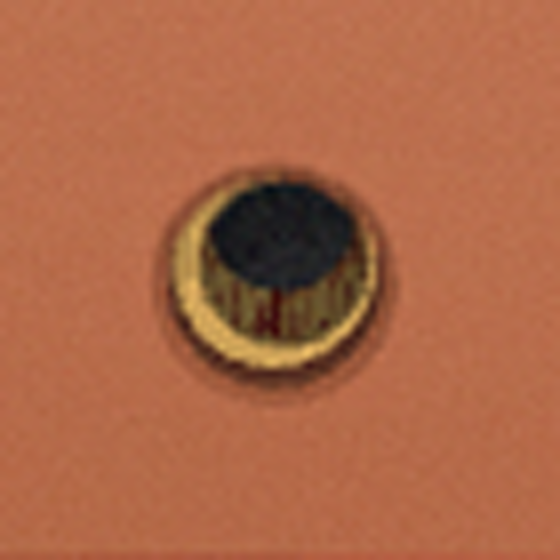

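View pics/e_s2.png

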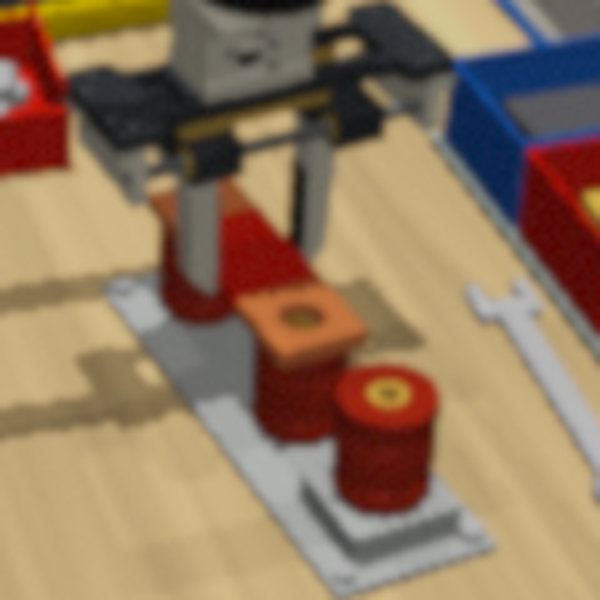

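```bash
python3 - <<'E'
from h import *
import pickle
np.set_printoptions(precision=2,suppress=True)
robot.open_jaws(); p=robot.read_position()
robot.move_straight([p[0],p[1],110],speed=150)
robot.move_straight([664.7,-75,185],speed=250)
print(robot.read_position(),robot.read_time())
W=capture("wrist");save(W,"f_w.png");save(W,"f_crop.png",(235,90,335,190),6)
pickle.dump(W,open("f.pkl","wb"))
for n in ("post_tall","post_mid","long_bar_hole","long_bar_end"):
    print(n,[(np.array(d["position"]),proj(W,d["position"],1),round(d["conf"],2)) for d in landmark_of(W,n)[:2]])
E
```

```text
[663.93 -74.23 183.32] 16.45
post_tall [(array([666.3, -92.2,  86.1]), array([282.32, 235.12]), 0.89)]
post_mid []
long_bar_hole [(array([437.5,  -9.9,  -0.8]), array([ 97.32, 112.99]), 0.25)]
long_bar_end [(array([668.7, -93.6,  84.2]), array([284.94, 236.24]), 0.31), (array([ 568.7, -330.9,   -1.4]), array([191.91, 357.83]), 0.19)]
```

View pics/f_w.png

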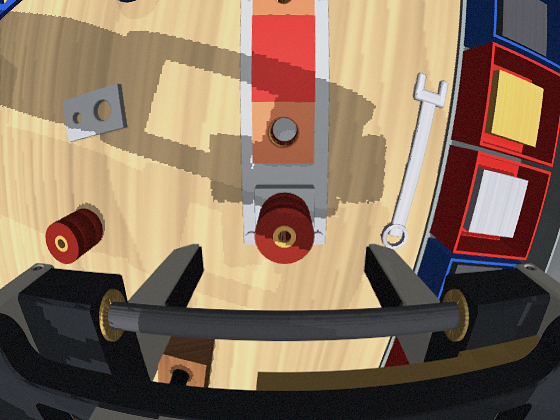

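View pics/f_crop.png

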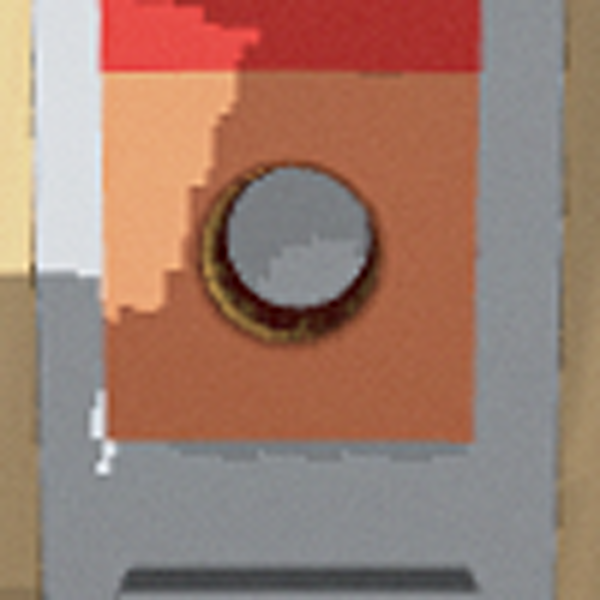

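```bash
python3 - <<'E'
from h import *
import pickle
np.set_printoptions(precision=2,suppress=True)
W=pickle.load(open("f.pkl","rb"))
P=lambda x,y,z:atz(W,235+x/6,90+y/6,z,1)
h=P(291,250,76); fl=P(299,236,6); print(h,fl)
for x,y,z in((203,250,76),(379,250,76),(291,160,76),(291,341,76)): print(P(x,y,z)-h)
for x,y in((225,236),(371,236),(299,166),(299,306)): print(P(x,y,6)-fl)
t=brass(W,(285,237),16);print(t,atz(W,*t[0],86,1))
p=np.array([663.93,-74.23]); print("eye",W["eye"]-[*p,183.32])
E
```

```text
[655.57  -8.45  76.  ] [656.66  -8.94   6.  ]
[-11.69  -1.59   0.  ]
[11.68  1.67  0.  ]
[-1.68 12.05  0.  ]
[  1.7  -12.24   0.  ]
[-12.43  -1.7    0.  ]
[12.08  1.73  0.  ]
[-1.66 11.86  0.  ]
[  1.66 -11.89   0.  ]
((283.90948486328125, 236.77761840820312), (20.92519760131836, 22.261411666870117), 80.8824691772461) [667.82 -93.52  86.  ]
eye [ -8.65  77.29 156.32]
```

The long bar is on. Its hole centre is at crop (291,250) and the bore floor at (299,236), so the hole sits about 1 mm to the robot side of the bore, inside the 2 mm clearance. Tap plate next.

```bash
python3 - <<'E'
from h import *
import pickle
np.set_printoptions(precision=2,suppress=True)
W=pickle.load(open("f.pkl","rb"))
a=atz(W,102,110,10,1);b=atz(W,76,118,10,1);print(a,b,np.degrees(np.arctan2(*(a-b)[[1,0]])))
robot.reach([409,-12,150],Rz(6)); print(robot.read_time(),robot.read_position())
W=capture("wrist");save(W,"g_w.png")
for n in ("tap_plate","tap_plate_hole","tap_plate_end"):
    print(n,[(np.array(d["position"]),proj(W,d["position"],1),round(d["conf"],2)) for d in landmark_of(W,n)[:2]])
m=silhouettes(W,"tap_plate")
for x in m[:2]: print(x["conf"],rect(W,x["mask"],10)[0])
pickle.dump((W,m),open("g.pkl","wb"))
E
```

```text
[450.62  -5.89  10.  ] [413.48 -16.23  10.  ] 15.56214513845079
18.15 [409.58 -12.03 150.48]
tap_plate [(array([431.4, -12.4,   1.9]), array([286.5 , 177.68]), 0.69)]
tap_plate_hole [(array([447.1,  -3.4,  10. ]), array([278.69, 161.62]), 0.85)]
tap_plate_end [(array([413.9, -16.6,   8.9]), array([288.97, 197.63]), 0.75)]
0.94 ((435.5491638183594, -9.860488891601562), (81.16524505615234, 50.420982360839844), 15.182361602783203)
```

View pics/g_w.png

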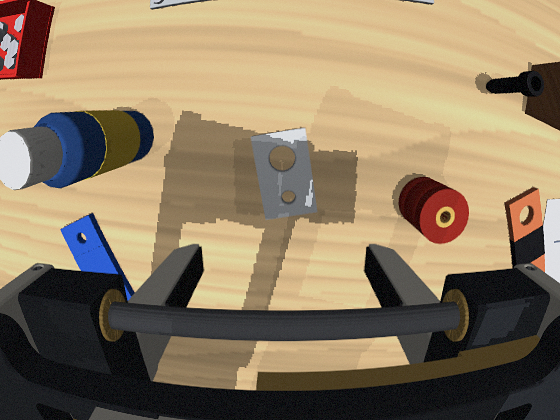

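```bash
python3 - <<'E'
from h import *
import pickle
np.set_printoptions(precision=2,suppress=True)
W,m=pickle.load(open("g.pkl","rb"))
R=robot.read_tool_rot();p=robot.read_position();o=R.T@(W["eye"]-p);print("eye in tool",o)
bias=R@np.array([o[0],0,0]); 
a=atz(W,282,158,10,1);b=atz(W,288,197,10,1);d=a-b;hd=np.degrees(np.arctan2(d[1],d[0]));print(a,b,np.linalg.norm(d),hd)
r,P=rect(W,m[0]["mask"],10); hd=r[2]; print(bias)
e=np.array([np.cos(np.radians(hd)),np.sin(np.radians(hd))])
T=np.array(r[0])-24*e-bias[:2]; print(T,hd)
robot.move_straight([*T,40],speed=200,attitude=Rz(hd))
print(robot.move_straight([*T,13.2],speed=60,max_force=8), robot.read_position())
robot.gripper_close(45); print("open",robot.read_opening(),robot.read_time())
robot.move_straight([*T,130],speed=250)
print("open",robot.read_opening(),robot.read_position())
W=capture("wrist");save(W,"h_w.png");S=capture("side");save(S,"h_s.png",(200,180,360,300),4)
E
```

```text
eye in tool [  -0.55 -156.63   79.14]
[450.76  -6.07  10.  ] [414.68 -15.57  10.  ] 37.30892005092319 14.754420441585154
[-0.06  0.55 -0.  ]
[412.44 -16.7 ] 15.182361602783203
False [412.15 -16.63  12.93]
open 49.37499931426443 20.4667
open 48.86409889026344 [411.76 -16.6  128.71]
```

View pics/h_w.png

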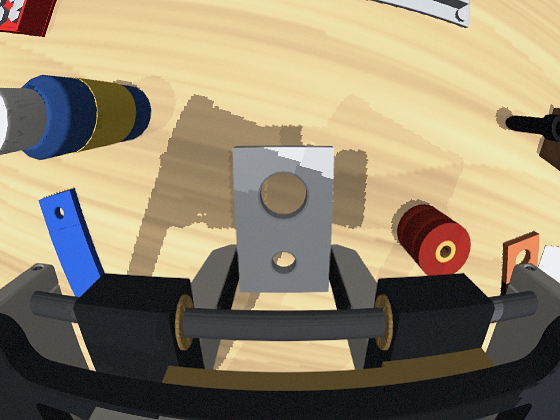

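View pics/h_s.png

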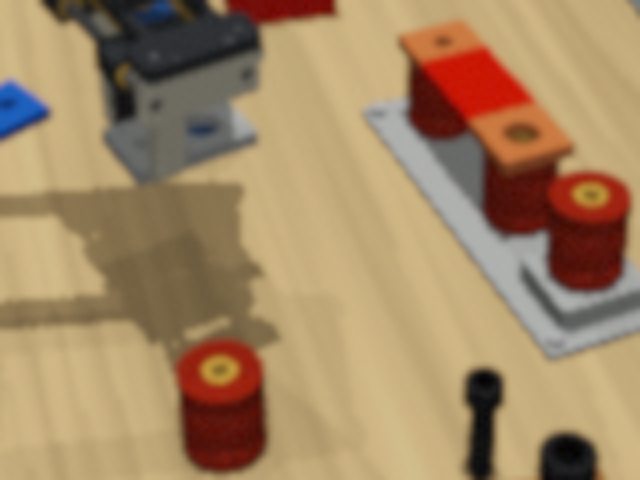

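```bash
python3 - <<'E'
from h import *
import pickle
np.set_printoptions(precision=2,suppress=True)
f=np.array([np.cos(np.radians(7.9)),np.sin(np.radians(7.9))])
T=np.array([654.7,-8.8])-39*f
robot.move_straight([*T,135],speed=250,attitude=Rz(7.9))
e=robot.read_position()[:2]-T
robot.move_straight([*(T-e),102],speed=100)
print(T,robot.read_position(),robot.read_time())
W=capture("wrist");save(W,"i_w.png");save(W,"i_crop.png",(233,144,333,244),6);pickle.dump(W,open("i.pkl","wb"))
E
```

```text
[616.07 -14.16] [616.68 -14.22 101.45] 22.6333
```

View pics/i_w.png

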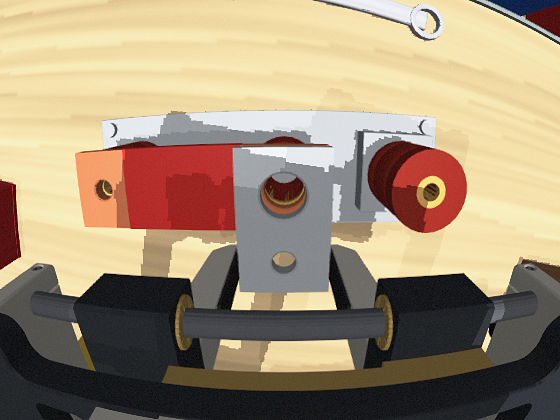

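View pics/i_crop.png

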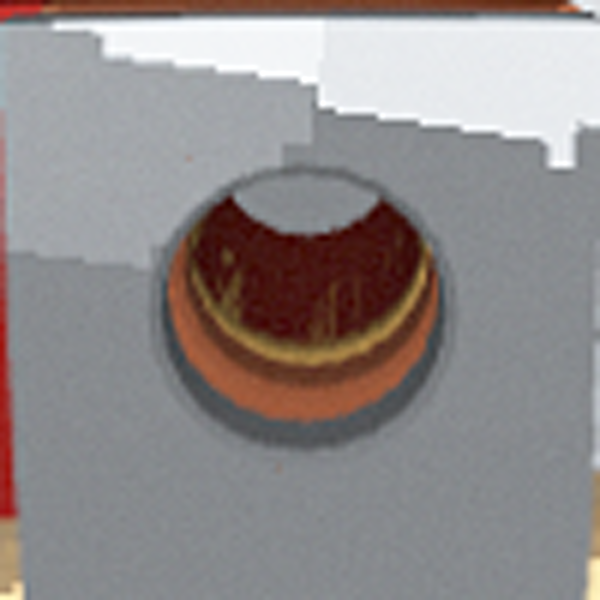

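```bash
python3 - <<'E'
from h import *
import pickle
np.set_printoptions(precision=2,suppress=True)
W=pickle.load(open("i.pkl","rb"))
P=lambda x,y,z:atz(W,233+x/6,144+y/6,z,1)
b=101.45-12.9
f=np.array([np.cos(np.radians(7.9)),np.sin(np.radians(7.9))]);u=np.array([-f[1],f[0]])
ang=np.linspace(0,2*np.pi,60)
h=P(301,308,b+10)[:2]
for (x,y) in((158,308),(444,308),(301,167),(301,449)):
    q=P(x,y,b+10)[:2]-h; print(q@f,q@u)
# bar hole points on edge at z=76
pts=np.array([P(x,y,76)[:2] for x,y in((310,385),(240,352),(380,352),(192,285),(432,280))])
from scipy.optimize import least_squares
s=least_squares(lambda c:np.hypot(*(pts-c).T)-12,h).x; d=s-h
print("bar hole - tap hole: f",d@f,"u",d@u, np.hypot(*(pts-s).T))
# brass inner edge (bore mouth z=66)
pts=np.array([P(x,y,66)[:2] for x,y in((313,350),(240,312),(370,325),(400,300))])
s=least_squares(lambda c:np.hypot(*(pts-c).T)-12,h).x; d=s-h
print("bore - tap hole: f",d@f,"u",d@u,np.hypot(*(pts-s).T))
# tall post & low insert
for nm,uv,z,r in(("tall",(431,192),86,16),):
    e=brass(W,uv,r); q=atz(W,*e[0],z,1)[:2]; print(nm,(q-h)@f,(q-h)@u)
o=robot.read_tool_rot().T@(W["eye"]-robot.read_position());print(o)
E
```

```text
0.005022079154447811 12.020759245107381
0.020625595187618986 -12.019169570668938
11.996821762338021 0.00567785814464041
-12.433657140224646 -0.0052785044259949995
bar hole - tap hole: f -0.49774005556268086 u -0.9398534044366166 [12.75 11.66 11.55 11.72 11.79]
bore - tap hole: f 0.3855523512230059 u -1.0838494760358033 [12.82 11.45 11.77 11.69]
tall -0.32557220728100694 -85.73681546493344
[  -0.46 -155.22   78.57]
```

```bash
python3 - <<'E'
from h import *
import pickle
np.set_printoptions(precision=2,suppress=True)
T=np.array([616.7,-15.1])
robot.move_straight([*T,96],speed=60); robot.sleep(0.15)
e=robot.read_position()[:2]-T; print(e)
hit=robot.move_straight([*(T-e),86],speed=40,max_force=5)
print(hit,robot.read_position(),robot.read_contact_force(),robot.read_time())
W=capture("wrist");save(W,"j_crop.png",(233,144,333,244),6)
E
```

```text
[ 0.14 -0.05]
True [617.63 -15.16  88.86] [0.07 0.38 0.22] 23.35
```

View pics/j_crop.png

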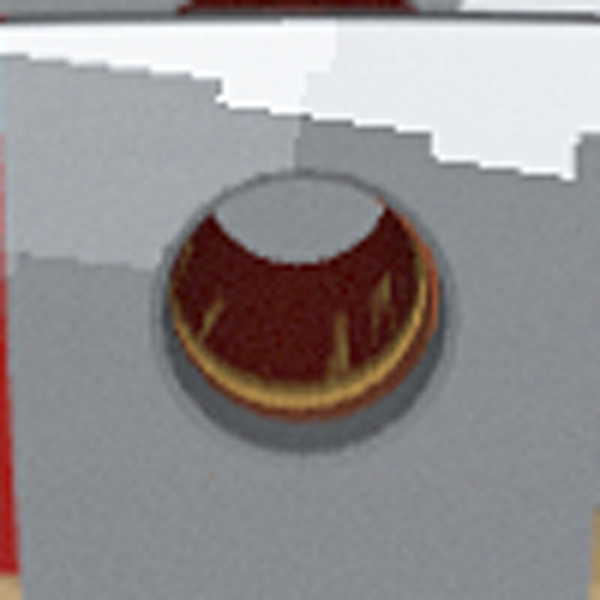

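```bash
cat > fit.py <<'E'
from h import *
from scipy.optimize import least_squares
def circ(W,x0,y0,pts,z,k=6,r=12):
    q=np.array([atz(W,x0+x/k,y0+y/k,z,1)[:2] for x,y in pts])
    c=least_squares(lambda c:np.hypot(*(q-c).T)-r,q.mean(0)).x
    return c,np.hypot(*(q-c).T)
E
python3 - <<'E'
from fit import *
np.set_printoptions(precision=2,suppress=True)
W=capture("wrist");p=robot.read_position();print(p);b=p[2]-12.9
f=np.array([np.cos(np.radians(7.9)),np.sin(np.radians(7.9))]);u=np.array([-f[1],f[0]])
h,_=circ(W,233,144,((158,308),(446,308),(302,168),(302,452)),b+10)
c,r=circ(W,233,144,((302,388),(180,310),(425,305),(230,365),(372,370)),66)
print((c-h)@f,(c-h)@u,r)
c,r=circ(W,233,144,((305,422),(438,305),(435,250),(400,385)),76)
print((c-h)@f,(c-h)@u,r)
E
```

```text
[617.6  -15.16  88.81]
-0.4244278483712928 -0.05401468301178328 [11.89 12.33 12.17 11.83 12.09]
-0.6381358494921777 -0.34151484095624474 [12.02 11.86 12.11 12.05]
```

```bash
python3 - <<'E'
from fit import *
import pickle
np.set_printoptions(precision=2,suppress=True)
robot.open_jaws(); p=robot.read_position()
robot.move_straight([p[0],p[1],165],speed=200)
W=capture("wrist");save(W,"k_w.png",(90,90,470,270),2)
robot.reach([387,-321,165],Rz(29.5)); print(robot.read_time(),robot.read_position())
W=capture("wrist");save(W,"l_w.png")
for n in ("short_bar","short_bar_hole","short_bar_end"):
    print(n,[(np.array(d["position"]),proj(W,d["position"],1),round(d["conf"],2)) for d in landmark_of(W,n)[:2]])
m=silhouettes(W,"short_bar")
for x in m[:2]: print(x["conf"],rect(W,x["mask"],10)[0])
pickle.dump((W,m),open("l.pkl","wb"))
print("eye",robot.read_tool_rot().T@(W["eye"]-robot.read_position()))
E
```

```text
26.325 [ 387.39 -320.51  164.68]
short_bar [(array([ 389.1, -320.6,   -2.5]), array([284.19, 193.63]), 0.57)]
short_bar_hole [(array([ 423.2, -303.2,    9.2]), array([285.97, 157.89]), 0.97), (array([ 562.4, -355.9,   69.6]), array([427.78,  56.38]), 0.61)]
short_bar_end [(array([ 353.9, -340.4,   10.5]), array([284.05, 235.17]), 0.55)]
0.66 ((391.3377685546875, -318.2519836425781), (131.93997192382812, 51.43873977661133), 29.636812210083008)
eye [   0.22 -155.92   78.95]
```

View pics/k_w.png

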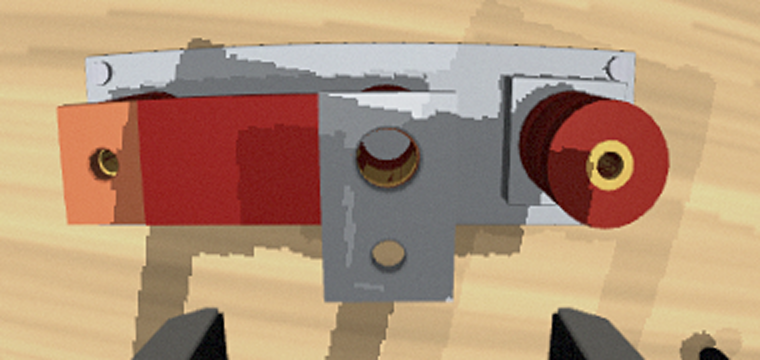

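View pics/l_w.png

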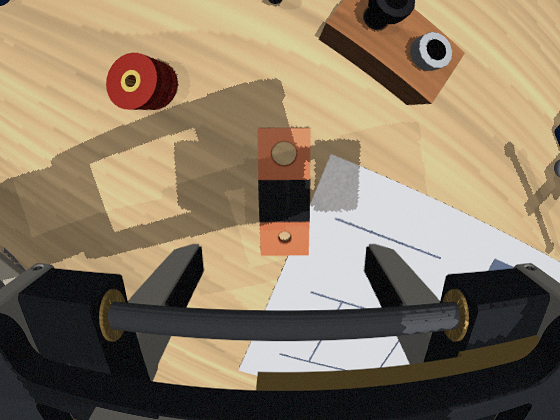

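Tap plate seated, tongue towards the robot, both holes aligned. The short bar's big hole is at (284,153) and its small hole at (284,237), straight under the gripper.

```bash
python3 - <<'E'
from fit import *
import pickle
np.set_printoptions(precision=2,suppress=True)
W,m=pickle.load(open("l.pkl","rb"))
a=atz(W,284,153,10,1);b=atz(W,284.5,237,10,1);d=a-b;hd=np.degrees(np.arctan2(d[1],d[0]));print(a,b,np.linalg.norm(d),hd)
hd=29.6; e=np.array([np.cos(np.radians(hd)),np.sin(np.radians(hd))])
print(a[:2]-40*e,b[:2]+45*e)
T=(a[:2]-40*e+b[:2]+45*e)/2; T=(T+np.array([391.3,-318.3]))/2; print(T)
robot.move_straight([*T,40],speed=200,attitude=Rz(hd))
print(robot.move_straight([*T,13.2],speed=60,max_force=8), robot.read_position())
robot.gripper_close(45); print("open",robot.read_opening(),robot.read_time())
robot.move_straight([*T,190],speed=250)
print("open",robot.read_opening(),robot.read_position())
u=np.array([-.1374,.9905])
C=np.array([655.2,-8.8])-40*u; f=np.array([.9905,.1374])
V=C-70*f
robot.reach([*V,200],Rz(97.9)); print(robot.read_time())
W=capture("wrist");p=robot.read_position();save(W,"m_w.png");pickle.dump((W,p),open("m.pkl","wb"))
print(C,p)
E
```

```text
[ 426.47 -299.16   10.  ] [ 352.22 -341.89   10.  ] 85.67190865378322 29.91551475662586
[ 391.69 -318.92] [ 391.34 -319.66]
[ 391.41 -318.79]
False [ 391.2 -318.6   12.9]
open 49.06445929897069 28.7167
open 49.24375088229128 [ 390.48 -317.89  187.72]
30.8167
[660.7  -48.42] [590.8  -59.49 199.64]
```

View pics/m_w.png

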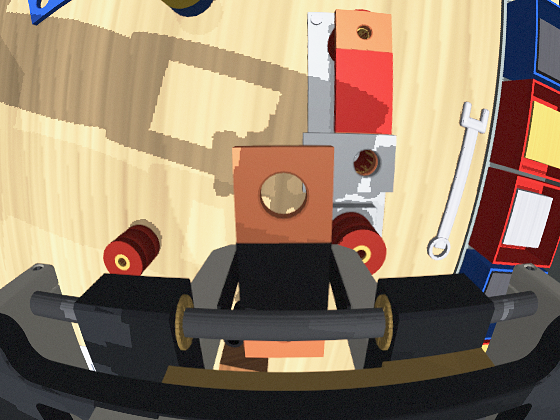

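```bash
python3 - <<'E'
from fit import *
import pickle
np.set_printoptions(precision=2,suppress=True)
C=np.array([660.5,-48.6])
robot.move_straight([*C,135],speed=200); robot.sleep(0.1)
e=robot.read_position()[:2]-C
robot.move_straight([*(C-e),111],speed=80); robot.sleep(0.1)
p=robot.read_position();print(p,e,robot.read_time())
W=capture("wrist");save(W,"n_w.png");save(W,"n_crop.png",(233,144,333,244),6);pickle.dump((W,p),open("n.pkl","wb"))
E
```

```text
[660.45 -47.84 111.1 ] [ 0.12 -0.72] 32.1417
```

View pics/n_w.png

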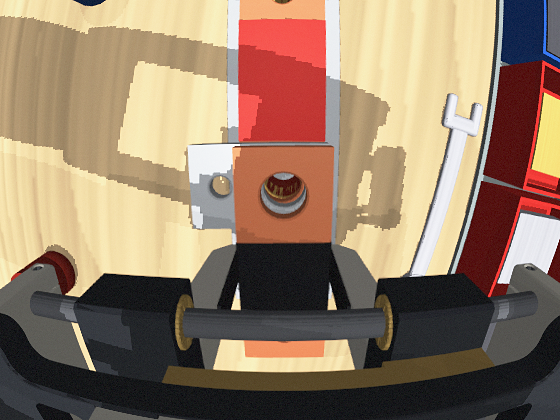

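View pics/n_crop.png

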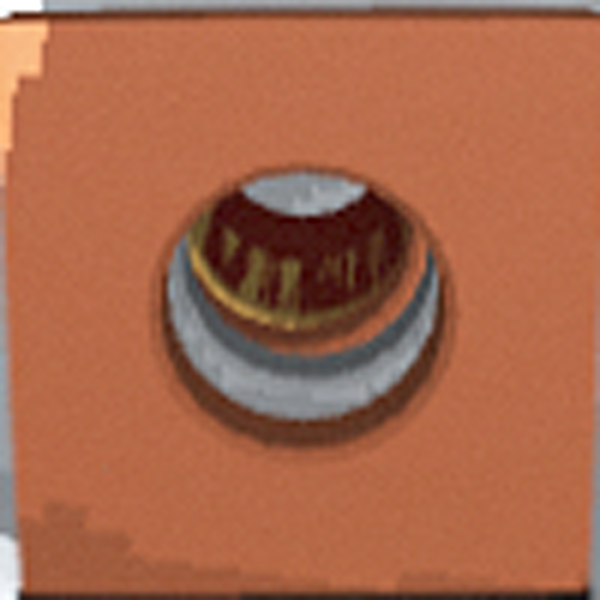

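```bash
python3 - <<'E'
from fit import *
import pickle
np.set_printoptions(precision=2,suppress=True)
W,p=pickle.load(open("n.pkl","rb"));b=p[2]-12.9
u=np.array([-.1374,.9905]);f=np.array([.9905,.1374])
h,r=circ(W,233,144,((158,308),(446,308),(302,167),(302,448)),b+10);print(r)
for n,pts,z in(("tap",((312,375),(185,275),(435,275),(240,345),(390,342)),86),("bar",((305,352),(240,330),(375,325),(425,265)),76),("bore",((300,325),(240,300),(195,245),(360,308)),66)):
    c,r=circ(W,233,144,pts,z); print(n,"f",(c-h)@f,"u",(c-h)@u,r)
save(W,"n_crop2.png",(255,165,315,225),10)
E
```

```text
[12.11 12.11 12.17 12.17]
tap f 0.8239351586850483 u 0.4349628370646348 [12.38 12.25 12.1  11.59 11.85]
bar f 0.5012407194767992 u -0.12141462426737273 [12.22 12.02 11.63 12.25]
bore f 0.2665621267706967 u 0.18387542375848445 [12.26 11.73 12.11 11.92]
```

View pics/n_crop2.png

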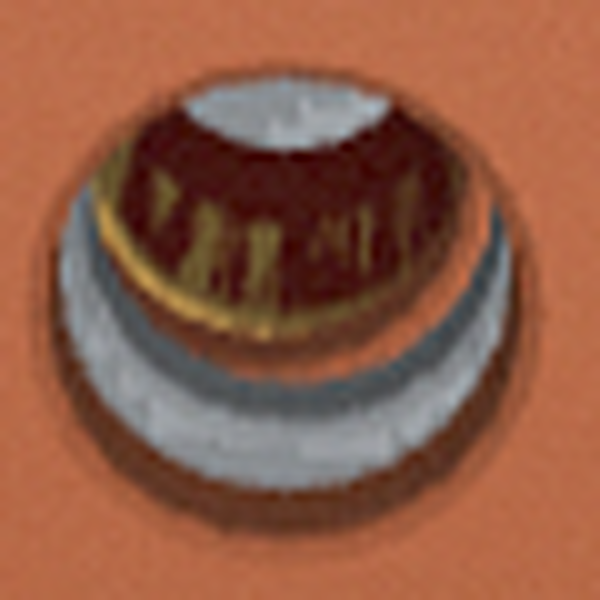

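```bash
python3 - <<'E'
from fit import *
import pickle
np.set_printoptions(precision=2,suppress=True)
T=np.array([660.95,-47.7])
robot.move_straight([*T,105],speed=60); robot.sleep(0.1)
e=robot.read_position()[:2]-T;print(e)
hit=robot.move_straight([*(T-e),96],speed=40,max_force=5)
print(hit,robot.read_position(),robot.read_contact_force(),robot.read_time())
W=capture("wrist");save(W,"o_crop.png",(255,165,315,225),10)
p=robot.read_position();pickle.dump((W,p),open("o.pkl","wb"))
S=capture("side");save(S,"o_s.png",(270,150,390,270),5)
E
```

```text
[-0.06  0.  ]
True [662.01 -47.81  98.47] [ 2.76 -0.78  0.5 ] 32.7917
```

View pics/o_crop.png

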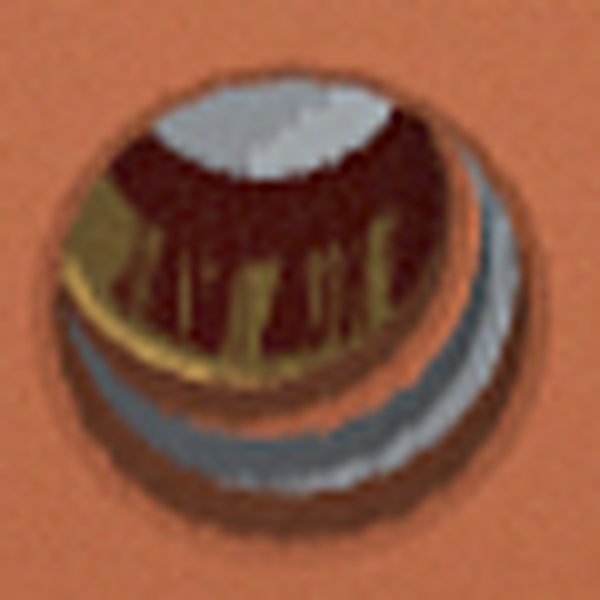

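View pics/o_s.png

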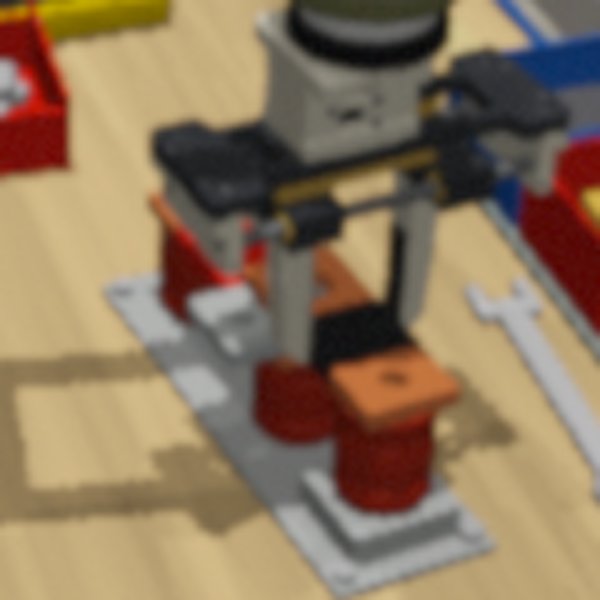

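```bash
python3 - <<'E'
from fit import *
import pickle
np.set_printoptions(precision=2,suppress=True)
W,p=pickle.load(open("o.pkl","rb"));b=86
print(robot.read_position())
u=np.array([-.1374,.9905]);f=np.array([.9905,.1374])
h,r=circ(W,255,165,((42,310),(545,310),(298,68),(298,540)),b+10,10);print(r)
for n,pts,z in(("tap",((300,490),(520,270),(425,445),(480,180)),86),("bar",((270,437),(400,395),(485,260)),76),("bore",((245,383),(65,265),(130,345),(350,360)),66)):
    c,r=circ(W,255,165,pts,z,10); print(n,"f",(c-h)@f,"u",(c-h)@u,r)
E
```

```text
[661.99 -47.8   98.46]
[12.67 12.66 12.24 12.24]
tap f -0.3287336419036753 u -0.7968086538838194 [11.86 12.46 11.93 11.54]
bar f -1.0285150707354338 u -0.5068507458019779 [12.04 11.95 12.03]
bore f -2.396272720172828 u -0.13756475208943117 [11.93 12.02 12.01 12.05]
```

The short bar drifted about 1.5 mm to +x on contact, so I lift it, correct and lower it without a force stop.

```bash
python3 - <<'E'
from fit import *
import pickle
np.set_printoptions(precision=2,suppress=True)
T=np.array([660.6,-48.1])
p=robot.read_position()
robot.move_straight([p[0],p[1],101.5],speed=60)
robot.move_straight([*T,101.5],speed=40); robot.sleep(0.15)
q=robot.read_position();e=q[:2]-T;print(q)
robot.move_straight([*(T-e),100-(q[2]-101.5)],speed=25); robot.sleep(0.1)
p=robot.read_position();print(p,robot.read_contact_force(),robot.read_time())
W=capture("wrist");save(W,"q_crop.png",(255,165,315,225),10)
pickle.dump((W,p),open("q.pkl","wb"))
E
```

```text
[660.4  -48.1  101.23]
[660.79 -48.11 100.24] [-0.52 -0.4  -5.62] 33.8917
```

View pics/q_crop.png

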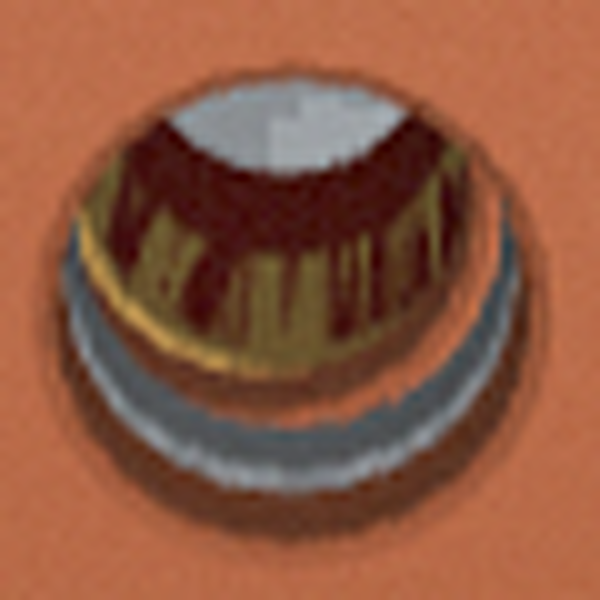

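```bash
python3 - <<'E'
from fit import *
import pickle
np.set_printoptions(precision=2,suppress=True)
T=np.array([660.3,-48.1]); p=robot.read_position()
robot.move_straight([*T,98.9],speed=25); robot.sleep(0.1)
print(robot.read_position(),robot.read_contact_force(),robot.read_time())
W=capture("wrist");save(W,"r1_crop.png",(255,165,315,225),10)
robot.open_jaws();p=robot.read_position()
robot.move_straight([p[0],p[1],125],speed=150)
q=np.array([655.5,-8.8])-62*np.array([-.1374,.9905])
robot.move_straight([*q,185],speed=250);robot.sleep(0.1)
p=robot.read_position();print(p,robot.read_time())
W=capture("wrist");save(W,"r_w.png");save(W,"r_crop.png",(235,120,335,220),6)
pickle.dump((W,p),open("r.pkl","wb"))
print("eye",robot.read_tool_rot().T@(W["eye"]-p))
E
```

```text
[660.26 -48.07  98.87] [-0.22 -0.17 -5.89] 34.2917
[663.15 -69.95 183.19] 36.0417
eye [   1.26 -156.16   78.08]
```

View pics/r_w.png

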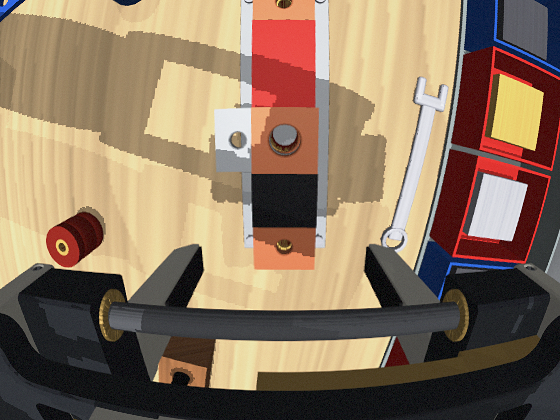

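View pics/r_crop.png

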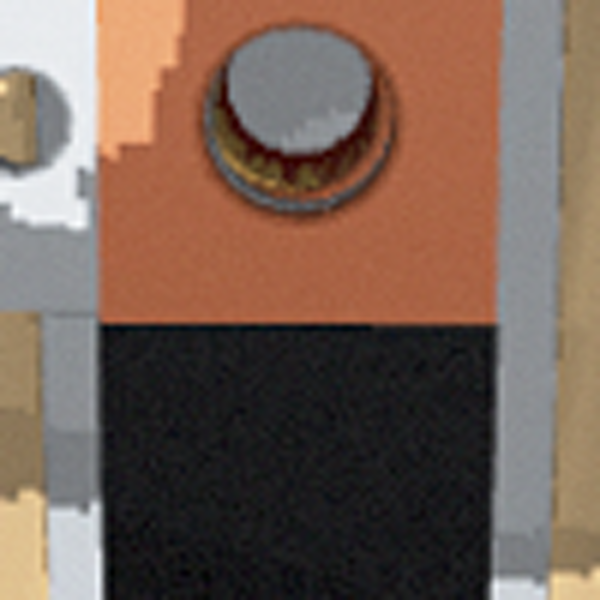

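Stack looks concentric: the short bar's hole is at crop (300,118) with the bore floor at (300,90) and even walls left and right. The small hole at (284,246) sits over the tall post's insert. Now the screw.

```bash
python3 - <<'E'
from fit import *
import pickle
np.set_printoptions(precision=2,suppress=True)
W,p=pickle.load(open("r.pkl","rb"))
h,r=circ(W,235,120,((205,118),(397,118),(300,24),(300,213)),96); print("hole",h,r, h-1.26*np.array([.9905,.1374]))
fl,r=circ(W,235,120,((226,90),(376,90),(300,152),(300,27)),6); print("floor",fl,r)
robot.reach([565,-306,190],Rz(92)); robot.sleep(0.1); p=robot.read_position();print(robot.read_time(),p)
W=capture("wrist");save(W,"s_w.png");pickle.dump((W,p),open("s.pkl","wb"))
print("eye",robot.read_tool_rot().T@(W["eye"]-p))
for n in ("screw","spare_screw"):
    print(n,[(np.array(d["position"]),proj(W,d["position"],1),round(d["conf"],2)) for d in landmark_of(W,n)[:2]])
save(W,"s_crop.png",(230,130,340,260),5)
E
```

```text
hole [656.89  -9.16] [11.93 11.92 11.86 11.86] [655.64  -9.34]
floor [657.12 -10.32] [12.76 12.71 10.72 10.72]
37.1917 [ 565.9  -304.31  189.83]
eye [   1.32 -156.18   78.13]
screw [(array([ 566.3, -304.3,   92. ]), array([282.43, 214.11]), 0.8), (array([ 555.2, -216.5,   61.6]), array([273.47, 105.66]), 0.79)]
spare_screw [(array([ 561.9, -354.2,   68.1]), array([275.87, 257.27]), 0.8)]
```

View pics/s_w.png

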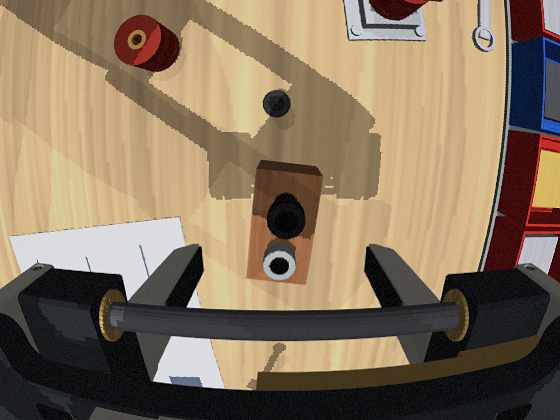

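View pics/s_crop.png

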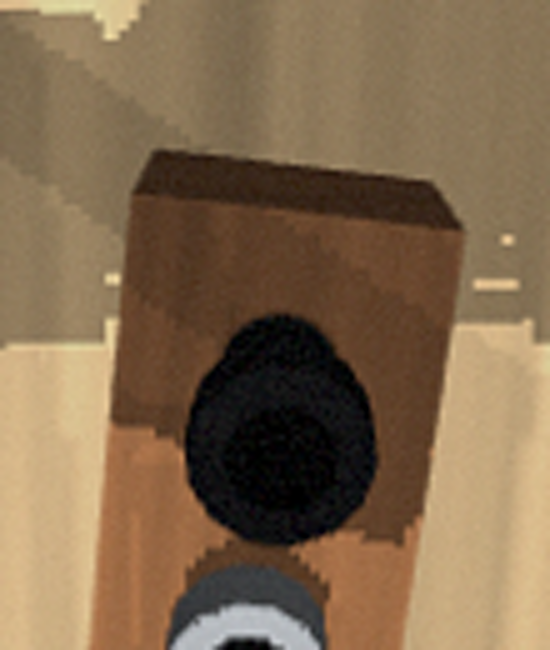

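```bash
python3 - <<'E'
from fit import *
import pickle
np.set_printoptions(precision=2,suppress=True)
W,p=pickle.load(open("s.pkl","rb"))
c,r=circ(W,230,130,((187,448),(377,448),(282,545),(215,515),(350,515)),110,5,15); print(c,r)
R=robot.read_tool_rot()
T=c-1.3*R[:2,0]; print(T,robot.read_position())
robot.move_straight([*T,130],speed=200); robot.sleep(0.1)
e=robot.read_position()[:2]-T; print(e)
robot.move_straight([*(T-e),103.5],speed=60,max_force=10)
print(robot.read_position(),robot.read_contact_force())
robot.gripper_close(30);print(robot.read_opening(),robot.read_contact_force(),robot.read_time(),robot.read_position())
S=capture("side");save(S,"t_s.png",(280,220,400,370),4)
E
```

```text
[ 569.41 -303.58] [14.57 14.49 15.35 14.67 14.78]
[ 568.12 -303.63] [ 565.74 -304.72  189.95]
[ 0.98 -0.56]
[ 566.85 -302.94  103.01] [ 0.08 -0.37  0.6 ]
29.129349509462795 [-1.09 -0.   -0.13] 39.5 [ 567.19 -303.05  103.51]
```

View pics/t_s.png

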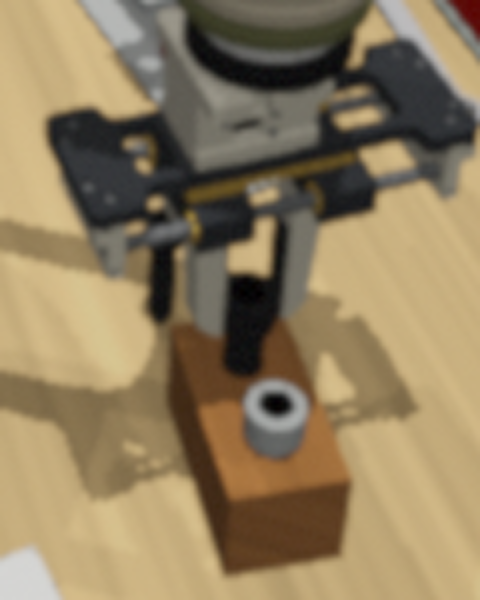

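```bash
python3 - <<'E'
from fit import *
import pickle
np.set_printoptions(precision=2,suppress=True)
robot.gripper_close(45)
p=robot.read_position()
robot.move_straight([p[0],p[1],220],speed=200)
print(robot.read_opening(),robot.read_contact_force())
T=np.array([655.2,-8.9])
robot.reach([*T,222],Rz(97.9)); robot.sleep(0.1)
e=robot.read_position()[:2]-T;print(e)
robot.move_straight([*(T-e),207],speed=100);robot.sleep(0.15)
p=robot.read_position();print(p,robot.read_time(),robot.read_contact_force())
W=capture("wrist");save(W,"u_w.png");save(W,"u_crop.png",(235,140,335,260),5);pickle.dump((W,p),open("u.pkl","wb"))
print("eye",robot.read_tool_rot().T@(W["eye"]-p))
S=capture("side");save(S,"u_s.png",(270,130,390,270),5);pickle.dump(S,open("uS.pkl","wb"))
E
```

```text
29.016277835419547 [-0.67  0.35 -2.78]
[-0.12 -1.87]
[655.45  -7.32 207.3 ] 42.225 [ 0.84 -0.02 -1.91]
eye [   1.42 -156.22   78.01]
```

View pics/u_crop.png

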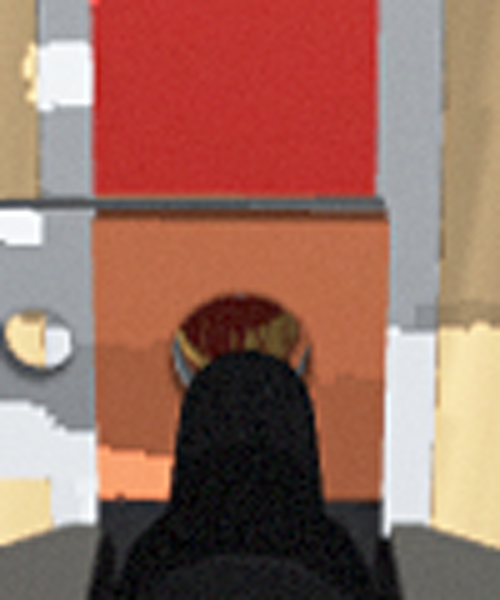

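View pics/u_s.png

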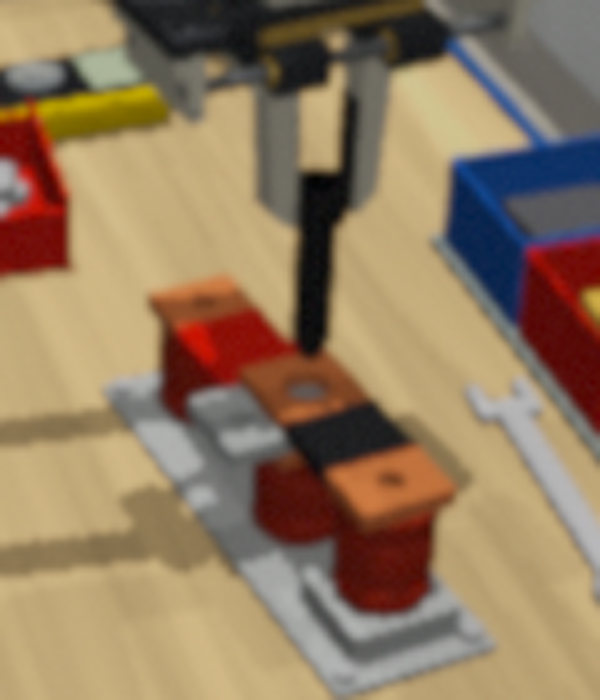

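```bash
python3 - <<'E'
from fit import *
import pickle
np.set_printoptions(precision=2,suppress=True)
W,p=pickle.load(open("u.pkl","rb"))
R=Rz(97.9);u=R[:2,2];f=R[:2,0]
tf=lambda q:((np.array(q)-p[:2])@f,(np.array(q)-p[:2])@u)
h,r=circ(W,235,140,((172,350),(312,350),(242,292),(190,310),(292,308)),96,5); print("hole tool",tf(h),r)
# silhouette model of screw with axis at tool offset (a,c)
tip=p[2]-93.5
def sil(a,c):
    pts=[]
    for dz,rad in((0,6),(5,8),(10,10),(40,10)):
        for t in np.linspace(0,2*np.pi,72):
            q=p[:2]+(a+rad*np.cos(t))*f+(c+rad*np.sin(t))*u
            pts.append(proj(W,[*q,tip+dz],1))
    pts=np.array(pts); pts=(pts-[235,140])*5
    hull=cv2.convexHull(pts.astype(np.float32))[:,0]
    top=hull[:,1].min(); 
    s=pts[(abs(pts[:,1]-400)<12)]
    return top,s[:,0].min() if len(s) else None,s[:,0].max() if len(s) else None
for c in (-2,0,2): print(c,sil(0,c),sil(1.4,c))
# detect dark mask
g=cv2.cvtColor(W["image"],cv2.COLOR_RGB2GRAY);m=(W["image"].max(2)<32)
for y in range(206,240,4):
    xs=np.where(m[y,255:315])[0]; print(y,(y-140)*5,xs.min()+255 if len(xs) else 0,xs.max()+255 if len(xs) else 0)
E
```

```text
hole tool (np.float64(1.2486554220547206), np.float64(-2.01865365378114)) [12.09 12.09 11.62 12.25 12.26]
-2 (np.float32(347.01022), np.float64(169.60600957587957), np.float64(298.2213285269927)) (np.float32(347.01367), np.float64(178.60464390839837), np.float64(307.2187272805891))
0 (np.float32(334.48334), np.float64(169.43683815544375), np.float64(298.35945746024663)) (np.float32(334.48666), np.float64(178.45689227934002), np.float64(307.3783528195591))
2 (np.float32(321.90143), np.float64(169.9209387157481), np.float64(298.18343911865213)) (np.float32(321.9046), np.float64(178.94371967849253), np.float64(307.21433200123187))
206 330 0 0
210 350 282 286
214 370 275 293
218 390 272 295
222 410 271 296
226 430 271 297
230 450 270 297
234 470 270 298
238 490 270 298
```

```bash
python3 - <<'E'
from fit import *
import pickle
np.set_printoptions(precision=2,suppress=True)
T=np.array([654.9,-7.0])
hit=robot.move_straight([*T,194],speed=60,max_force=6);robot.sleep(0.1)
p=robot.read_position();print(hit,p,robot.read_contact_force())
e=p[:2]-T
W=capture("wrist");save(W,"v_crop.png",(235,140,335,260),5)
hit=robot.move_straight([*(T-e),175],speed=50,max_force=6)
print(hit,robot.read_position(),robot.read_contact_force(),robot.read_time())
W=capture("wrist");save(W,"v2_crop.png",(235,140,335,260),5)
E
python3 -c "
import cv2,numpy as np
cv2.imwrite('pics/v_both.png',np.hstack([cv2.resize(cv2.imread('pics/'+n),(400,480)) for n in ('v_crop.png','v2_crop.png')]))"
```

```text
False [654.87  -6.97 193.92] [ 0.32  0.16 -2.95]
False [654.62  -7.   174.43] [ 0.64 -0.02 -2.8 ] 43.375
```

View pics/v_both.png

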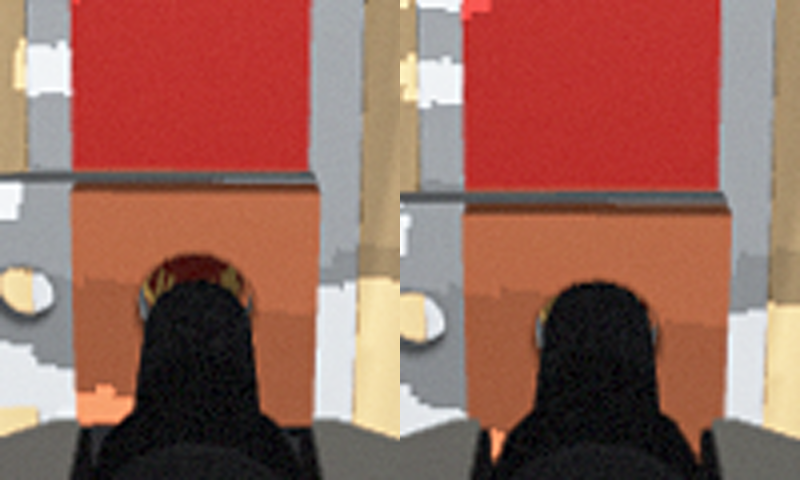

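```bash
python3 - <<'E'
from fit import *
np.set_printoptions(precision=2,suppress=True)
p=robot.read_position()
for z in (150,125,112):
    hit=robot.move_straight([654.9,-7.2,z],speed=60,max_force=8)
    print(hit,robot.read_position(),robot.read_contact_force(),robot.read_ft_torque())
    if hit: break
print(robot.read_time())
W=capture("wrist");save(W,"w_crop.png",(205,130,365,270),4)
S=capture("side");save(S,"w_s.png",(270,130,390,270),5)
E
```

```text
False [654.64  -7.15 149.44] [ 0.77  0.5  -2.26] [ 0.02 -0.1   0.02]
False [654.79  -7.14 124.53] [ 0.27 -0.96 -2.27] [-0.06 -0.13  0.01]
True [653.73  -7.22 118.02] [-0.76  0.12 -3.02] [-0.07 -0.1   0.05]
44.7667
```

View pics/w_crop.png

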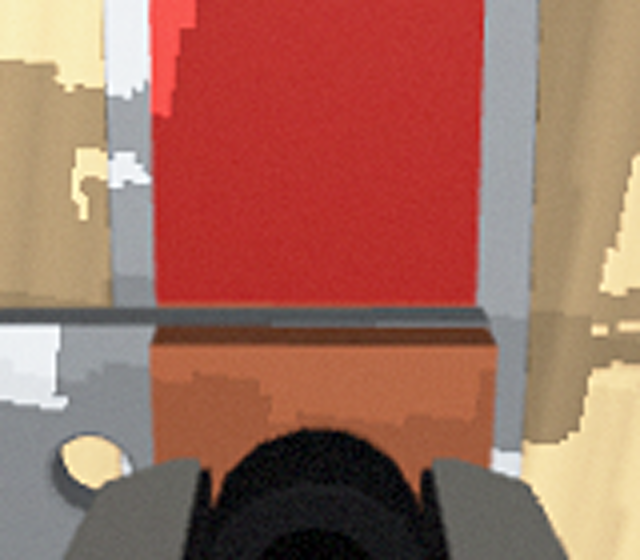

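View pics/w_s.png

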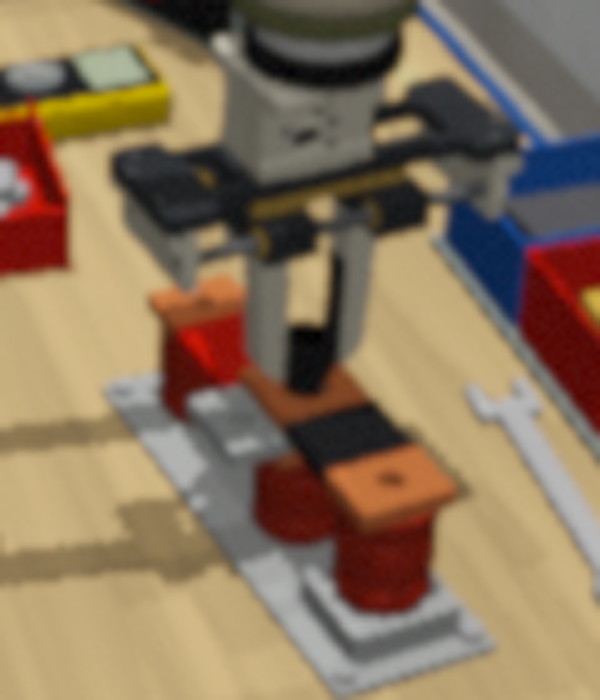

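```bash
python3 - <<'E'
from fit import *
np.set_printoptions(precision=2,suppress=True)
robot.sleep(0.1);p=robot.read_position();print(p,robot.read_contact_force())
for z,mf in ((114,8),(110.3,8)):
    hit=robot.move_straight([654.7,-7.2,z],speed=25,max_force=mf)
    print(hit,robot.read_position(),robot.read_contact_force(),robot.read_ft_torque())
print(robot.read_time())
S=capture("side");save(S,"x_s.png",(270,130,390,270),5)
E
```

```text
[654.41  -7.25 119.42] [-0.24  0.4  -2.04]
False [654.48  -7.19 113.63] [-0.61  0.53 -2.66] [-0.02 -0.09 -0.02]
False [654.46  -7.2  109.95] [ 0.74 -0.45 -2.64] [-0.08 -0.15 -0.06]
45.6167
```

View pics/x_s.png

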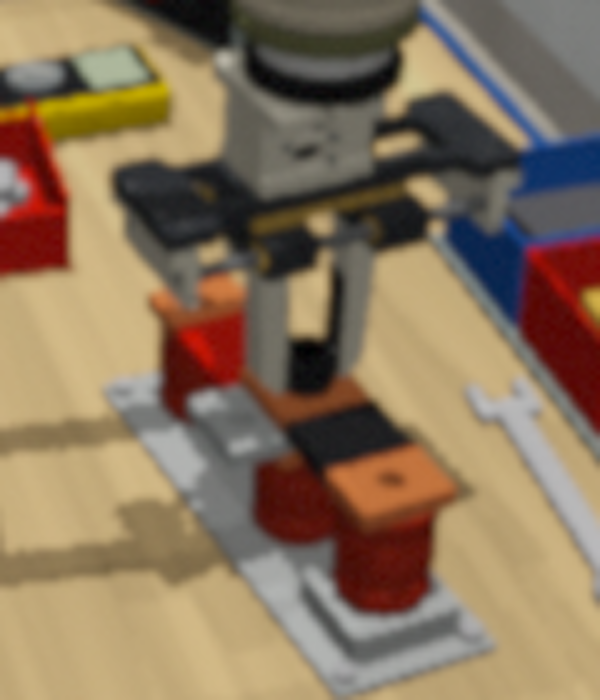

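```bash
python3 - <<'E'
from fit import *
np.set_printoptions(precision=2,suppress=True)
hit=robot.move_straight([654.7,-7.2,108.5],speed=15,max_force=5)
print(hit,robot.read_position(),robot.read_contact_force())
robot.open_jaws(); print(robot.read_opening())
p=robot.read_position()
robot.move_straight([p[0],p[1],150],speed=120)
robot.move_straight([p[0]-40,p[1]-60,240],speed=250); robot.sleep(0.2)
print(robot.read_time(),robot.read_position())
W=capture("wrist");save(W,"y_w.png");save(W,"y_crop.png",(190,60,390,260),3)
S=capture("side");save(S,"y_s.png",(270,150,390,270),5);save(S,"y_sf.png")
import pickle;pickle.dump((W,S),open("y.pkl","wb"))
for n in ("screw","short_bar_end","tap_plate_end","long_bar_end"):
    print(n,[(np.array(d["position"]),round(d["conf"],2)) for P in (W,S) for d in landmark_of(P,n)[:2]])
E
```

```text
True [655.03  -7.25 109.44] [-1.39  0.02  3.93]
92.87935597718909
48.3 [613.11 -66.09 237.46]
screw [(array([799.5, -23.3,   1.6]), 0.66), (array([ 555.6, -217.3,   58.3]), 0.65), (array([ 555. , -217.5,   57. ]), 0.79), (array([654.3, -12.8,  97.5]), 0.64)]
short_bar_end [(array([664.5, -95.4,  96.5]), 0.76), (array([665.1, -96.3,  94.4]), 0.58)]
tap_plate_end [(array([622.4, -13.5,  84.1]), 0.75), (array([615.1,  -8.2,  87.1]), 0.75), (array([ 564.2, -330.3,    0.9]), 0.49)]
long_bar_end [(array([639.8, 108.9,  78.2]), 0.59), (array([642.7, 105.2,  77.3]), 0.94), (array([343.6, 211.2,  10.6]), 0.68)]
```

View pics/y_crop.png

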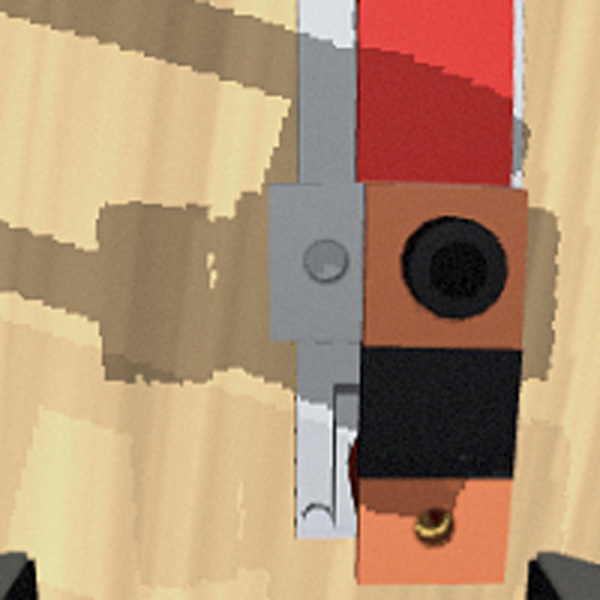

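View pics/y_s.png

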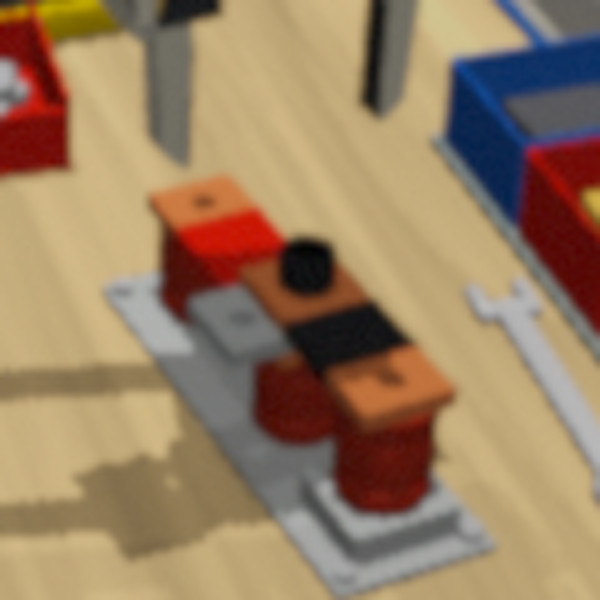

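View pics/y_sf.png

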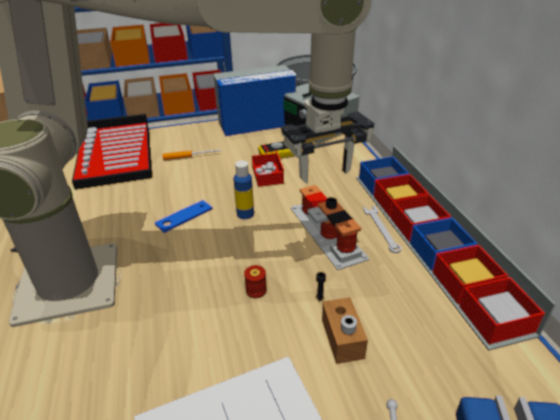

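The head sits flat on the short bar, at side crop (307,265). I take one overhead look at both end holes before handing in.

```bash
python3 - <<'E'
from fit import *
import pickle
np.set_printoptions(precision=2,suppress=True)
robot.move_straight([648,40,220],speed=200,attitude=Rz(97.9)); robot.sleep(0.1)
W=capture("wrist");save(W,"z1.png",(255,120,315,180),8);pickle.dump(W,open("z1.pkl","wb"))
robot.move_straight([675,-155,220],speed=250); robot.sleep(0.1)
W=capture("wrist");save(W,"z2.png",(205,60,365,220),4);pickle.dump(W,open("z2.pkl","wb"))
print(robot.read_time())
E
python3 -c "
import cv2,numpy as np
cv2.imwrite('pics/z.png',np.hstack([cv2.resize(cv2.imread('pics/'+n),(400,400)) for n in ('z1.png','z2.png')]))"
```

```text
50.7583
```

View pics/z.png

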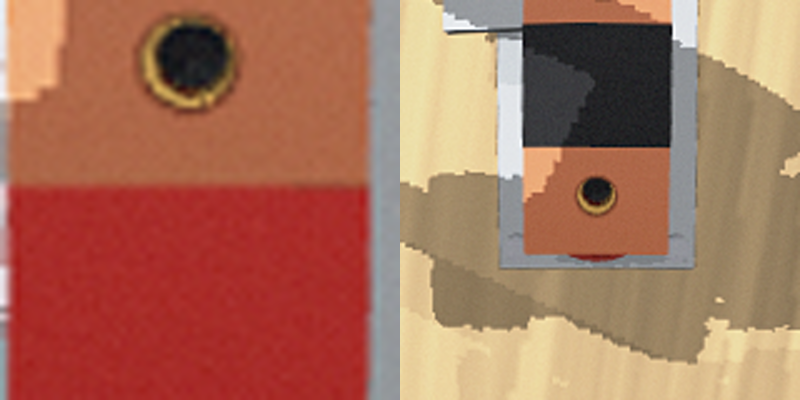

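Both end holes sit centred on their inserts, with even brass rings at (188,62) and (597,195). Handing in.

```bash
python3 - <<'E'
from cell import robot
print(robot.read_time(), robot.hand_in())
E
```

```text
the job is handed in; nothing more can be done
50.7583 None
```

I made up the joint in the order asked: red long bar, tap plate with its tongue to the robot's side, black-sleeved short bar, then the long black cap screw from the block. I let go and handed in at 50.8 s on the robot's clock.

**Last checks:**
- The head touched down at TCP height 109.4 mm, against about 109.5 mm expected for a head flush on the short bar. The side picture shows it flat.
- From above, both small holes sit evenly on their end posts' brass inserts.
- The tongue is square and points at the robot.
- The blue bar, spare screw, spare post, spray can and the other items stand where they did.

**What did not go cleanly:**
- **Long bar:** it went down about 1 mm to the robot's side of the bore.
- **Tap plate:** it ended about 0.9 mm off my target when it touched down.
- **Short bar:** it drifted about 1 mm on first contact and stood about 2.4 mm off the bore. I lifted it, corrected it and set it down again, and the holes then looked concentric.
- **Screw:** the force stop tripped once about 8.5 mm above seating. The force had gone when I read it again, and the screw went on down freely.
- **Network check:** in the final wrist picture it did not find the seated screw and reported other objects. In the side picture it found it at (654, -13, 97.5), against about 96 mm expected.

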